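Turn a laminated panel good face down on the cutting deck

TASK

The white-faced panel on the raised cutting deck is lying good side up, and a jigsaw chips the upper face, so turn it over: white face down, pencilled oval up. It is too wide to pick up flat, so slide it, still flat, well out over the deck's free edge (the edge opposite the fence) until you can get under it, turn it over, and lay it down gently without ever letting it drop. Finally push it home so that one long side lies flush against the fence with the whole panel on the deck, let go, and leave the other things where they are.

Things in the scene. Friction and masses are not known exactly. Their poses are not given: they have to be found in the camera images.
- panel_center (a point): the panel to turn: stiff board 150 x 110 x 6 mm, about 85 g, one face white (the good face), the other bare plywood with a pencilled oval. Point: centre of the board, half-way through. x along its 150 mm side, y along its 110 mm side, z out of the WHITE face (up at the start, to be down at the end). It lies loose on the deck, long sides within 0.2 rad of the fence's direction.
- fence_foot (a point): on the raised plywood cutting deck (fixed to the bench): point on its top, 84 mm above the bench, at the foot of the fence's front face, mid-length. x along the fence, y level from fence to free edge, z up. Deck top: 180 mm either way in x, 220 mm in y to the free edge. Fence: wooden batten 360 mm long, 30 mm high, 44 mm thick (y -44 to 0), fixed.
- free_edge (a point): middle of the deck's free edge, on its top, 220 mm from the fence foot; same axes (y points outwards). The deck is 24 mm thick on two bearers (60 mm high, 45 mm wide, at x = +-140 mm, ending 32 mm inside this edge), so under an overhanging panel there is 84 mm of open space down to the bench, which is empty for 100 mm outwards.
- clamp (a point): top of the wooden handle of the F-clamp at the fence's +x end; same axes as the fence foot. A second one stands 290 mm from it towards -x. They hold the fence: handles 30 mm across over the fence, steel bars behind it, up to 196 mm above the deck; nothing of them reaches past the fence's front face.
- pencil: bystander: flat blue carpenter's pencil, 12 x 170 x 8 mm, lying on the deck near the +x end, along y; origin under the middle of its shaft
- folding_rule: bystander: closed wooden folding rule, 28 x 200 x 15 mm, lying on the deck near the -x end, along y; origin under its centre
- sanding_block: bystander on the bench: cork sanding block with wooden grip, 115 x 66 x 48 mm; origin under its centre
- glue: bystander on the bench: white glue bottle, 60 mm across, 170 mm tall; origin under its centre
- mug: bystander on the bench: blue mug, 80 mm across, 92 mm tall; origin under its centre
- screwdriver: bystander on the bench: blue-handled screwdriver lying flat, about 200 mm long; origin under it
- try_square: bystander on the bench: try square lying flat, wooden stock 115 mm, steel blade 175 mm; origin under the middle of the stock

How it is judged:
By the outcome, as a careful person would: the job done as asked, in the order asked, and still so for the second after the job is handed in, with the robot touching nothing.
It also fails if it takes over 72 s, if anything falls off the work surface, if the arm or the gripper's body presses on something with over 40 N, if the wrist force passes 120 N, or if a joint passes its speed limit or range.

ROBOT

A 6-joint arm with a two-finger parallel gripper is mounted at the origin on the work surface. World frame = base frame: x ahead of the robot, y to its left, z up, the work surface at z = 0. Lengths are in mm, angles in rad, forces in N, time in s.
With the tool pointing down it reaches from about 350 to 1000 mm from the base axis. Payload 7.1 kg.
Tool frame: the origin (TCP) lies between the finger pads; the fingertips stand manip.tip_extent ahead of it and the grasp point (between the pads) is the TCP (manip.tip_extent is the distance from the TCP to the fingertips, in mm); z points along the fingers, y is the direction in which the jaws open and shut (so a half turn about z gives the same grasp; the last joint's range is limited). The gripper opens to 85 mm and grips with 20 to 120 N. Pads are 22 mm wide; open, the fingers measure 114 mm over their backs; the gripper's body (76 mm by 85 mm) begins 54 mm behind the grasp point. The pads swing forward as they close: fully open they stand 13 mm farther back than shut.
Start: joints at [-1.206, 0.423, 1.63, -0, 1.089, -0.019], TCP at [234.045, -579.507, 250.319] pointing down, gripper open.
Joint ranges: [-3, 3], [-0.9, 2.11], [0.09, 2.58], [-1.31, 4.45], [0.11, 2.69], [-2.54, 2.54]. Speed limits (rad/s): [2.39, 2.39, 3.01, 3.14, 3.14, 3.14].

INTERFACE

Orientations are given as a unit quaternion [w, x, y, z].
In Python, from cell import manip, optics gives the robot as it stands.
- The arm moves only by the tool arm_command, never from a script. Its argument "deltas" is a list of rows, each a list of 3 entries, a list of its own where there are three numbers: the closure, from 0 (fully open) to 1 (shut), then the shift along the tool's x, y, z in mm, then the turn, a rotation vector about the tool's x, y, z in rad. A call has 1 to 20 rows; each row shifts and turns the pose as measured when the row begins, along the tool's axes as they then stand; what a row does not reach is not made up. A row lasts 1/8 s, in which the tool goes at most 62.5 mm and 10.7 degrees, less where a joint would pass 70% of its speed; a pose out of reach is approached as far as the arm can. A call with a gripper value outside its range is refused whole. The fingers move at their own pace and stop on an object; the grip force is fixed at half the most. Time passes only in rows, so rows that do not move let the fingers close. It gives the time, the measured TCP pose, the force and the opening at its end, in the units of the state.
- manip.observe(): the state, without advancing time (a new reading comes with each control period).
- optics.get_image(name): name is "side" or "top"; returns a dict with "img" (400x640x3 uint8, red, green, blue), "z_map" (400x640 float32, mm along the optical axis (not along the pixel's ray), 0 where there is no reading), "intrinsics" (3x3 intrinsics, pixels), "R" (3x3) and "t" (3): a world point X has camera coordinates R X + t. Camera axes: x right, y down, z forward; pixel columns grow to the right and rows downward; lengths in mm; the calibration is good to about 2 mm. A picture is of the moment at which its call begins.
- manip.close_job(): hands the job in, once; it reports no verdict.
The state is a dict: "t": time; "qpos": joint angles; "qd": joint speeds; "joint_torque": joint torques, N m; "ee_pos": TCP position; "eef_rot": TCP orientation; "ft_force": force on the tool from outside, world axes, zero at the start; "ft_torque": the same for the moment, N m; "gripper_width": finger opening in mm.
Only numpy, scipy, OpenCV 4.12 (cv2) and the standard library are available. Lean on these libraries where they do the work, as an engineer would, in place of code of your own. Each camera call takes 0.05 s, during which the arm holds its last target.

## Working session

There is one attempt and no reset: what is moved stays moved. The work goes in short steps, Python scripts to look and compute and a tool call to move; the robot and the scene stay as the last step left them, time stands still between calls to the robot, and variables do not carry over. Pictures are saved under pics/ and viewed, and the job is handed in when it is done.

Besides the shell and the picture viewer there is one more tool, called after "Request:" by a JSON object that holds its "name" and its "arguments", one argument or row to a line. arm_command: Moves the arm, as the interface text tells. Its arguments: {"type":"object","properties":{"deltas":{"type":"array"}},"required":["deltas"]}

```bash
ls; mkdir -p pics
python3 - <<'E'
from cell import manip, optics
import cv2
print(manip.observe(), manip.tip_extent)
for n in ("side","top"):
    d=optics.get_image(n); cv2.imwrite(f"pics/{n}0.png",d["img"][:,:,::-1]); print(n,d["intrinsics"],d["R"],d["t"])
E
```

```text
pics
{'t': 0.0, 'qpos': array([-1.20600867e+00,  4.23836382e-01,  1.63071698e+00,  3.11567009e-06,
        1.08857933e+00, -1.89848008e-02]), 'qd': array([ 7.48019142e-05,  1.82376029e-03, -4.80705488e-04, -2.20168170e-03,
        8.98549018e-04,  7.14089106e-04]), 'joint_torque': array([-5.42593061e-04, -5.57392180e+01, -2.81740755e+01, -1.34289780e-04,
        7.41555967e-03, -2.37652483e-05]), 'ee_pos': array([ 233.85874581, -579.03128528,  249.53784601]), 'eef_rot': array([-7.58776602e-04,  9.81646104e-01,  1.90710078e-01, -1.31116205e-04]), 'ft_force': array([-0.39263976,  0.65037045,  0.19536821]), 'ft_torque': array([-0.02344075, -0.04182133, -0.00713781]), 'gripper_width': 85.89552883596241} 19.0
side [[398.83165439   0.         317.07332752]
 [  0.         398.83165439 198.35875751]
 [  0.           0.           1.        ]] [[-0.92244125 -0.38557201 -0.02088929]
 [-0.2169617   0.56229046 -0.79797059]
 [ 0.31942097 -0.73154881 -0.60233427]] [ 545.31187286  239.68790128 1344.79103511]
top [[464.55558523   0.         313.73983303]
 [  0.         464.55558523 205.13070128]
 [  0.           0.           1.        ]] [[ 0.02118226 -0.99975476  0.0064603 ]
 [-0.98977025 -0.02188172 -0.14098241]
 [ 0.14108919 -0.00340788 -0.98999102]] [  18.81883729  572.87838222 1505.71406604]
```

View pics/side0.png

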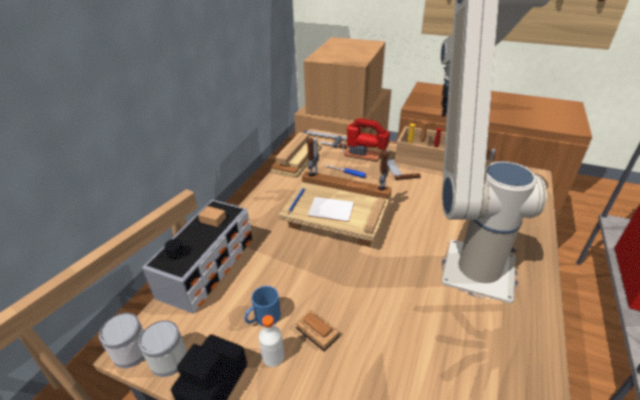

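View pics/top0.png

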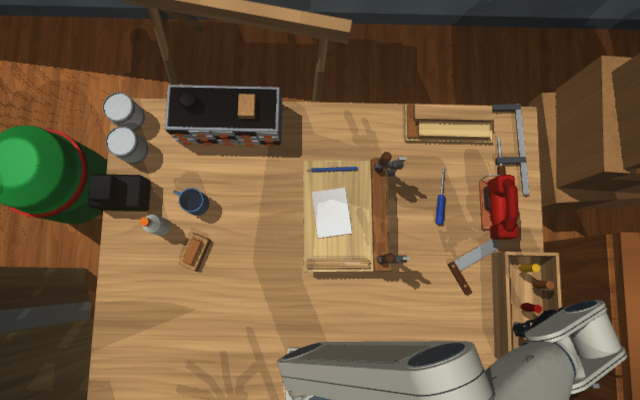

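The top view shows the deck's free edge at column ~304, the fence at ~373-388 and the white panel around (332,213). The pencil is at (332,169), and the rule is at rows ~260-268. Next I'll measure these.

```bash
cat > h.py <<'E'
import numpy as np, cv2
from cell import manip, optics
def cloud(d):
    z=d["z_map"].astype(float); K=d["intrinsics"]; v,u=np.mgrid[:z.shape[0],:z.shape[1]]
    P=np.stack([(u-K[0,2])*z/K[0,0],(v-K[1,2])*z/K[1,1],z],-1)
    X=(P-d["t"])@d["R"]
    X[z<=0]=np.nan
    return X
def plane(d,u,v,h):
    K=d["intrinsics"]; r=np.linalg.inv(K)@np.array([u,v,1.]); R=d["R"]
    o=-R.T@d["t"]; w=R.T@r; s=(h-o[2])/w[2]; return o+s*w
def proj(d,X):
    p=(d["R"]@np.asarray(X,float).T).T+d["t"]; q=p@d["intrinsics"].T; return q[...,:2]/q[...,2:]
E
python3 - <<'E'
from h import *
d=optics.get_image("top"); X=cloud(d); im=d["img"]
z=X[...,2]; 
box=np.zeros(z.shape,bool); box[140:290,290:420]=1
bench=np.nanmedian(z[280:300,220:280]); print("bench z",bench)
hsv=cv2.cvtColor(im,cv2.COLOR_RGB2HSV)
w=box&(hsv[...,1]<40)&(hsv[...,2]>170)&(z>75)&(z<105)
n,l,s,c=cv2.connectedComponentsWithStats(w.astype(np.uint8)); i=1+np.argmax(s[1:,4]); m=(l==i)
print(s[i], "panel z",np.nanmedian(z[m]))
cn=cv2.findContours(m.astype(np.uint8),0,1)[0][0]
r=cv2.minAreaRect(cn); b=cv2.boxPoints(r); B=np.array([plane(d,u,v,90) for u,v in b]); print(r,B.round(1)); 
pts=np.array([plane(d,u,v,90)[:2] for u,v in np.argwhere(m)[:,::-1]],np.float32); r2=cv2.minAreaRect(pts); print(r2,pts.mean(0))
# deck top & fence masks
for lo,hi,nm in((78,90,"deck"),(108,122,"fence")):
    q=box&(z>lo)&(z<hi); n,l,s,c=cv2.connectedComponentsWithStats(q.astype(np.uint8)); i=1+np.argmax(s[1:,4]); q=l==i
    if nm=="deck": q=box&(z>lo)&(z<102)
    p=X[q]; print(nm,np.median(p[:,2]),cv2.minAreaRect(p[:,:2].astype(np.float32)), p.min(0),p.max(0))
big=cv2.resize(im[140:290,280:420],None,fx=5,fy=5,interpolation=cv2.INTER_CUBIC); cv2.imwrite("pics/crop.png",big[:600,:,::-1])
E
```

```text
bench z 0.16416115335172643
[ 312  188   40   50 1565] panel z 89.94966709585304
((331.3499755859375, 212.44996643066406), (46.244781494140625, 34.223968505859375), 81.8698959350586) [[608.   40.7  90. ]
 [626.4 -68.7  90. ]
 [478.3 -91.3  90. ]
 [460.5  16.6  90. ]]
((543.4320068359375, -25.543106079101562), (149.90414428710938, 109.527587890625), 9.091562271118164) [542.6931  -25.56548]
deck 85.71223904735729 ((536.8449096679688, -83.95437622070312), (358.3559875488281, 299.7816467285156), 1.2182013988494873) [ 354.62993126 -230.76696358   78.00863454] [716.78623743  69.6243398  101.99748576]
fence 114.08290191167319 ((538.6348876953125, -176.6842498779297), (357.7169189453125, 45.4813346862793), 1.7065531015396118) [ 359.28011402 -203.97576084  108.01768497] [ 717.06778055 -149.63441476  121.86813759]
```

View pics/crop.png

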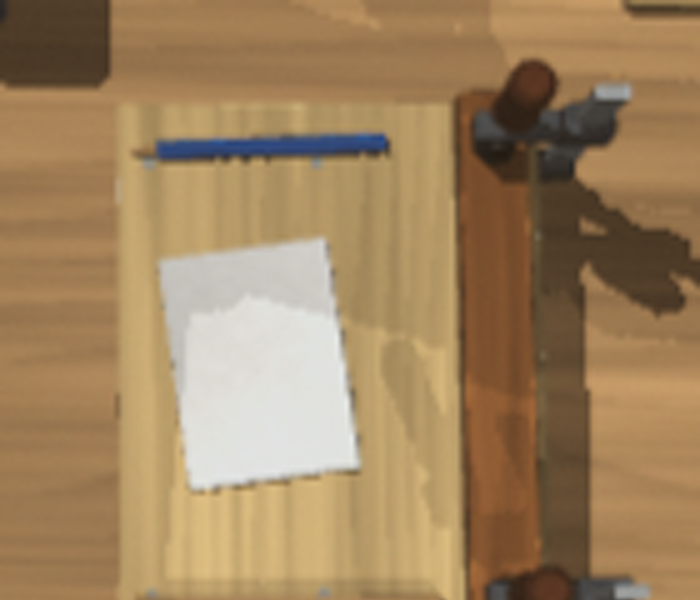

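Run:
```python
from h import *
print([a for a in dir(manip) if a[0]!='_'],[a for a in dir(optics) if a[0]!='_'])
d=optics.get_image("top"); X=cloud(d); z=X[...,2]
fe=[];ff=[];fb=[]
for r in range(172,255):
    row=z[r]
    for c in range(285,325):
        if row[c]<50 and row[c+1]>70:
            fe.append(plane(d,c+.5,r,84)[:2]);break
    for c in range(355,385):
        if row[c]<98 and row[c+1]>104: ff.append(plane(d,c+.5,r,114)[:2]);break
for n,p in(("free",fe),("fence",ff)):
    p=np.array(p); vx,vy,x0,y0=cv2.fitLine(p.astype(np.float32),cv2.DIST_HUBER,0,.01,.01).ravel(); print(n,len(p),np.degrees(np.arctan2(vy,vx)), "y at x=538:",y0+(538-x0)*vy/vx, (p[:,1]-y0-(p[:,0]-x0)*vy/vx).std())
s=optics.get_image("side");XS=cloud(s);q=s["img"]
hsv=cv2.cvtColor(q,cv2.COLOR_RGB2HSV)
w=(hsv[...,1]<50)&(hsv[...,2]>150)&(abs(XS[...,2]-90)<8)&(abs(XS[...,0]-540)<120)&(abs(XS[...,1]+25)<100)
p=XS[w];print(cv2.minAreaRect(p[:,:2].astype(np.float32)),p.mean(0))
big=cv2.resize(q[100:260,250:430],None,fx=4,fy=3.75); cv2.imwrite("pics/cs.png",big[:,:,::-1])
# column extents of deck in x along rows
for c in (315,325,360):
    col=z[:,c]; rr=np.where(col[140:290]>78)[0]+140; print(c,plane(d,c,rr[0]-.5,84)[:2],plane(d,c,rr[-1]+.5,84)[:2],rr[[0,-1]])
# pencil, rule
bl=cv2.inRange(cv2.cvtColor(d["img"],cv2.COLOR_RGB2HSV),(100,100,60),(130,255,255))>0; bl[:150]=0;bl[185:]=0;bl[:,:300]=0;bl[:,375:]=0
print("pencil",X[bl].min(0),X[bl].max(0))
ru=(z>94)&(z<104); ru[:250]=0; ru[280:]=0; ru[:,:300]=0;ru[:,372:]=0
print("rule",X[ru].min(0),X[ru].max(0))
```

```text
['MotionError', 'close_job', 'observe', 'tip_extent'] ['get_image']
free 83 2.3670893 y at x=538: 65.05131 0.8527238232659222
fence 58 1.5570887 y at x=538: -153.1736 0.8390603710688179
((546.8046264648438, -27.82403564453125), (156.1129150390625, 125.51712799072266), 8.924527168273926) [543.22800959 -23.73379416  89.20133723]
315 [714.01135433  30.36147006] [353.7993797  22.867321 ] [161 271]
325 [714.75723472  -2.42415438] [354.47078477  -8.82582573] [161 271]
360 [ 717.36949028 -117.24742952] [ 356.82215925 -119.82060293] [161 271]
pencil [ 680.05575186 -103.38315956   83.16349543] [695.39233606  39.565916   100.00714506]
rule [ 359.1418855  -153.34803457   94.14845201] [413.82526462  51.94225874 103.9730209 ]
```

View pics/cs.png

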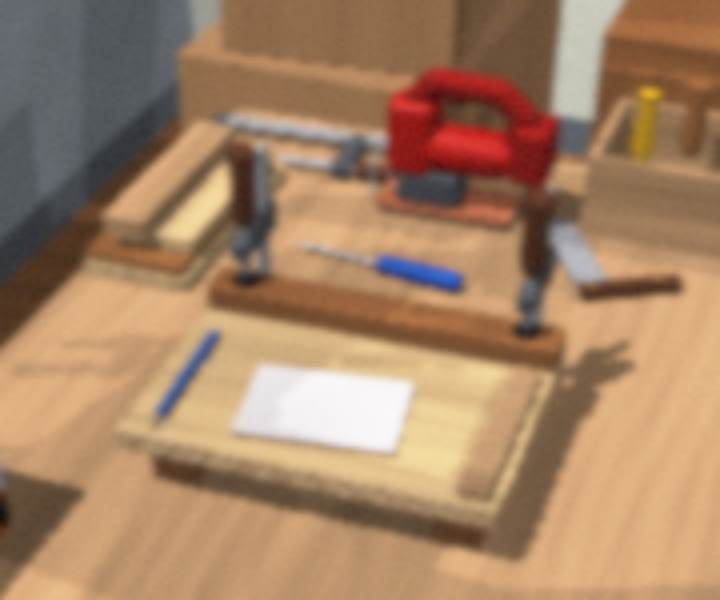

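```bash
cat >> h.py <<'E'
from scipy.spatial.transform import Rotation as Ro
import json,os
def st(log=True):
    s=manip.observe()
    if log:
        with open("log.jsonl","a") as f: f.write(json.dumps([list(s["qpos"]),list(s["ee_pos"]),list(s["eef_rot"])])+"\n")
    w=s["eef_rot"]; return s,np.array(s["ee_pos"]),Ro.from_quat([w[1],w[2],w[3],w[0]])
TH=0.033
def down(th=TH):  # tool down, y along deck x
    y=np.array([np.cos(th),np.sin(th),0]);zz=np.array([0,0,-1.]);x=np.cross(y,zz); return Ro.from_matrix(np.stack([x,y,zz],1))
def fwd(th=TH,sgn=1): # tool z towards fence (-y deck), tool y = sgn*up
    zz=-np.array([-np.sin(th),np.cos(th),0]);y=np.array([0,0,1.])*sgn;x=np.cross(y,zz); return Ro.from_matrix(np.stack([x,y,zz],1))
def go(p,R):
    s,c,Rc=st()
    print("t",round(s["t"],2),"pos",c.round(1),"q",s["qpos"].round(3),"F",s["ft_force"].round(1),"w",round(s["gripper_width"],1))
    print(" shift(tool)",Rc.inv().apply(np.array(p)-c).round(1)," turn(tool)",(Rc.inv()*R).as_rotvec().round(3)," shift after turn",R.inv().apply(np.array(p)-c).round(1))
E
python3 -c "
from h import *
go([541,-125,400],down())"
```

```text
t 0.25 pos [ 234.  -579.3  249.9] q [-1.206  0.423  1.63  -0.     1.089 -0.019] F [-0.5 -0.3  0. ] w 85.7
 shift(tool) [ 454.8 -306.4 -149.8]  turn(tool) [-1.00e-03 -0.00e+00 -1.22e+00]  shift after turn [ 443.9  321.9 -150.1]
```

Request:
{"name": "arm_command", "arguments": {
  "deltas": [
    [0,[0,0,-25],[0,0,-0.15]],
    [0,[0,0,-25],[0,0,-0.15]],
    [0,[0,0,-25],[0,0,-0.15]],
    [0,[0,0,-25],[0,0,-0.15]],
    [0,[0,0,-20],[0,0,-0.15]],
    [0,[0,0,-20],[0,0,-0.15]],
    [0,[0,0,-10],[0,0,-0.15]],
    [0,[0,0,0],[0,0,-0.15]]
  ]
}}

```text
t: 1.25
ee_pos: [233.7, -578.6, 403.2]
eef_rot: [-0.002, 0.689, 0.725, 0.001]
ft_force: [0.4, 0.6, -0.3]
gripper_width: 85.3
```

```bash
python3 -c "
from h import *
go([541,-125,400],down())"
```

```text
t 1.25 pos [ 233.7 -578.6  403.2] q [-1.206  0.294  1.464  0.     1.388 -1.258] F [ 0.4  0.6 -0.3] w 85.3
 shift(tool) [437.  330.4   4.6]  turn(tool) [-0.001 -0.004  0.019]  shift after turn [443.2 322.1   3.2]
```

Request:
{"name": "arm_command", "arguments": {
  "deltas": [
    [0,[36,27,0],[0,0,0.02]],
    [0,[37,27,0],[0,0,0]],
    [0,[37,27,0],[0,0,0]],
    [0,[37,27,0],[0,0,0]],
    [0,[37,27,0],[0,0,0]],
    [0,[37,27,0],[0,0,0]],
    [0,[37,27,0],[0,0,0]],
    [0,[37,27,0],[0,0,0]],
    [0,[37,27,0],[0,0,0]],
    [0,[37,27,0],[0,0,0]],
    [0,[37,27,0],[0,0,0]],
    [0,[30,22,0],[0,0,0]]
  ]
}}

```text
t: 2.75
ee_pos: [544.8, -119.5, 404.0]
eef_rot: [-0.001, 0.697, 0.717, 0.001]
ft_force: [-0.2, -0.1, 1.0]
gripper_width: 85.9
```

```bash
python3 -c "
from h import *
go([541,-125,130],down())
d=optics.get_image('top');cv2.imwrite('pics/t1.png',d['img'][:,:,::-1])
d=optics.get_image('side');cv2.imwrite('pics/s1.png',d['img'][:,:,::-1])
"
```

```text
t 2.75 pos [ 544.8 -119.5  404. ] q [-0.239  0.181  1.608  0.003  1.355 -0.268] F [-0.2 -0.1  1. ] w 85.9
 shift(tool) [ -6.3  -3.7 274. ]  turn(tool) [-0.001 -0.004 -0.005]  shift after turn [ -5.3  -3.9 274. ]
```

Request:
{"name": "arm_command", "arguments": {
  "deltas": [
    [0,[-5,-4,40],[0,0,0]],
    [0,[0,0,45],[0,0,0]],
    [0,[0,0,45],[0,0,0]],
    [0,[0,0,45],[0,0,0]],
    [0,[0,0,40],[0,0,0]],
    [0,[0,0,35],[0,0,0]],
    [0,[0,0,24],[0,0,0]],
    [0,[0,0,0],[0,0,0]]
  ]
}}

```text
t: 3.85
ee_pos: [539.9, -127.4, 123.3]
eef_rot: [-0.0, 0.696, 0.718, 0.001]
ft_force: [0.4, -0.3, 1.8]
gripper_width: 85.4
```

```bash
python3 -c "
from h import *
go([541,-125,107],down())
d=optics.get_image('top');cv2.imwrite('pics/t2.png',d['img'][:,:,::-1])
d=optics.get_image('side');cv2.imwrite('pics/s2.png',cv2.resize(d['img'][100:260,250:430,::-1],None,fx=4,fy=3.75))
"
```

```text
t 3.85 pos [ 539.9 -127.4  123.3] q [-0.254  0.501  1.866  0.003  0.773 -0.287] F [ 0.4 -0.3  1.8] w 85.4
 shift(tool) [ 2.3  1.1 16.3]  turn(tool) [ 0.002 -0.002 -0.002]  shift after turn [ 2.3  1.2 16.3]
```

View pics/s2.png

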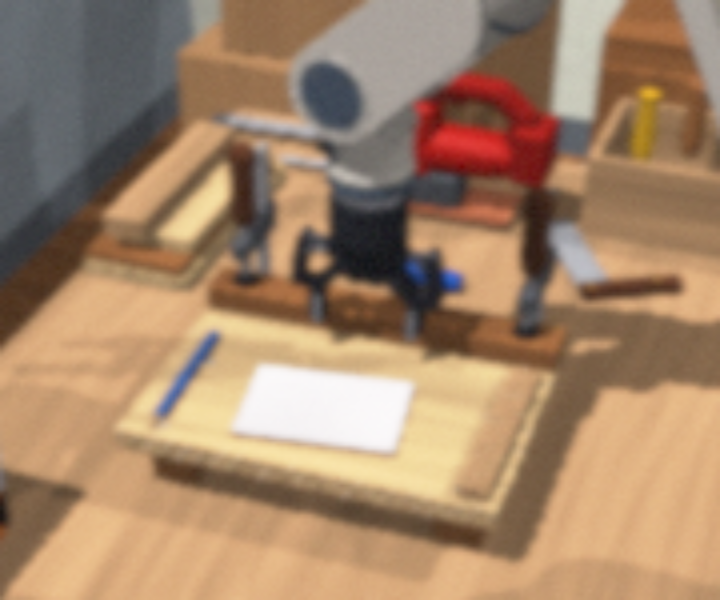

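View pics/t2.png

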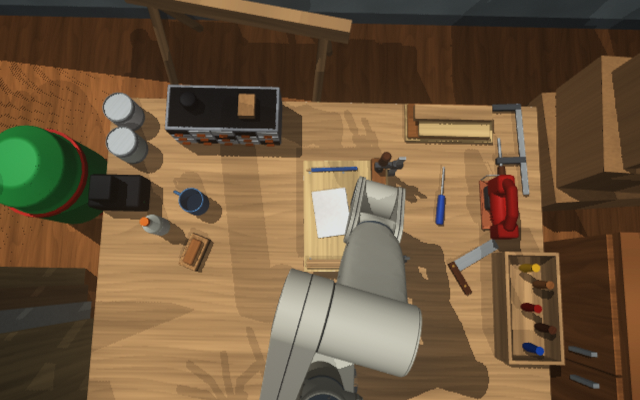

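```bash
python3 -c "
from h import *
d=optics.get_image('side')
for z in (98,104,111,117): print(z,proj(d,[490,-128,z]),proj(d,[590,-125,z]))
"
```

```text
98 [353.58858374 193.99691619] [329.10220504 188.98269433]
104 [353.64208392 192.74044175] [329.09803396 187.73854695]
111 [353.70482064 191.26704328] [329.09314324 186.27974577]
117 [353.75887118 189.99764344] [329.08893007 185.0230451 ]
```

Request:
{"name": "arm_command", "arguments": {
  "deltas": [
    [0,[2,0,8],[0,0,0]],
    [0,[0,0,6],[0,0,0]],
    [0,[0,0,0],[0,0,0]]
  ]
}}

```text
t: 4.38
ee_pos: [543.7, -125.9, 113.8]
eef_rot: [0.004, 0.696, 0.718, 0.004]
ft_force: [0.5, 0.1, 0.1]
gripper_width: 85.6
```

Request:
{"name": "arm_command", "arguments": {
  "deltas": [
    [0,[0,0,6],[0,0,0]],
    [0,[0,0,5],[0,0,0]],
    [0,[0,0,0],[0,0,0]]
  ]
}}

```text
t: 4.75
ee_pos: [543.9, -125.9, 102.1]
eef_rot: [0.005, 0.696, 0.718, 0.004]
ft_force: [-0.9, -1.3, -0.3]
gripper_width: 85.0
```

```bash
python3 -c "
from h import *
go([541,-125,95],down())"
```

```text
t 4.75 pos [ 543.9 -125.9  102.1] q [-0.25   0.537  1.872  0.003  0.722 -0.283] F [-0.9 -1.3 -0.3] w 85.0
 shift(tool) [ 1.  -3.   7.1]  turn(tool) [ 0.012  0.001 -0.002]  shift after turn [ 1.  -2.9  7.1]
```

No contact at TCP 102, so the open tips sit less than 18 mm ahead of the TCP. I'll probe down carefully.

Request:
{"name": "arm_command", "arguments": {
  "deltas": [
    [0,[0,-3,5],[0.012,0,0]],
    [0,[0,0,3],[0,0,0]],
    [0,[0,0,0],[0,0,0]]
  ]
}}

```text
t: 5.12
ee_pos: [540.7, -126.0, 93.4]
eef_rot: [-0.0, 0.696, 0.718, -0.001]
ft_force: [-0.1, -0.2, 0.2]
gripper_width: 85.6
```

Request:
{"name": "arm_command", "arguments": {
  "deltas": [
    [0,[0,0,2],[0,0,0]],
    [0,[0,0,0],[0,0,0]]
  ]
}}

```text
t: 5.38
ee_pos: [540.8, -126.0, 91.3]
eef_rot: [0.0, 0.696, 0.718, -0.001]
ft_force: [0.6, 0.4, 0.3]
gripper_width: 85.3
```

Request:
{"name": "arm_command", "arguments": {
  "deltas": [
    [0,[12,0,-0.5],[0,0,0]],
    [0,[12,0,0],[0,0,0]],
    [0,[10,0,0],[0,0,0]],
    [0,[10,0,0],[0,0,0]],
    [0,[10,0,0],[0,0,0]],
    [0,[0,0,0],[0,0,0]]
  ]
}}

```text
t: 6.12
ee_pos: [539.0, -67.4, 92.1]
eef_rot: [0.0, 0.696, 0.718, -0.001]
ft_force: [-0.6, -0.3, 0.5]
gripper_width: 85.7
```

```bash
cat > pan.py <<'E'
from h import *
def panel(name,white=True,h=90):
    d=optics.get_image("top"); X=cloud(d); im=d["img"]; z=X[...,2]
    cv2.imwrite(f"pics/{name}.png",im[:,:,::-1])
    hsv=cv2.cvtColor(im,cv2.COLOR_RGB2HSV)
    w=(hsv[...,1]<45)&(hsv[...,2]>150)&(z>80)&(z<100); w[:150]=0; w[285:]=0; w[:,:280]=0; w[:,380:]=0
    n,l,s,c=cv2.connectedComponentsWithStats(w.astype(np.uint8)); i=1+np.argmax(s[1:,4]); m=l==i
    pts=np.array([plane(d,u,v,h)[:2] for u,v in np.argwhere(m)[:,::-1]],np.float32); print("panel",cv2.minAreaRect(pts),s[i])
    return d
E
python3 -c "
from pan import *
go([541,-10,91.5],down()); panel('t3')"
```

```text
t 6.12 pos [539.  -67.4  92.1] q [-0.146  0.541  1.9   -0.002  0.7   -0.176] F [-0.6 -0.3  0.5] w 85.7
 shift(tool) [57.4  3.9  0.5]  turn(tool) [-0.001  0.001 -0.001]  shift after turn [57.4  3.9  0.6]
panel ((548.6536254882812, 17.141077041625977), (145.94544982910156, 71.24287414550781), 1.280479073524475) [307 188  23  46 913]
```

View pics/t3.png

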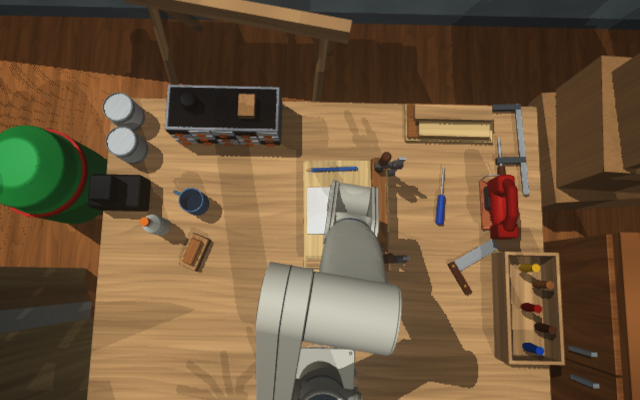

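The panel is now square with the deck, with its outer edge at y≈53. I'll push it 57 mm further.

Request:
{"name": "arm_command", "arguments": {
  "deltas": [
    [0,[10,0,0.3],[0,0,0]],
    [0,[11,0,0],[0,0,0]],
    [0,[11,0,0],[0,0,0]],
    [0,[11,0,0],[0,0,0]],
    [0,[8,0,0],[0,0,0]],
    [0,[5,0,0],[0,0,0]],
    [0,[0,0,0],[0,0,0]]
  ]
}}

```text
t: 7.05
ee_pos: [537.5, -8.2, 91.9]
eef_rot: [0.001, 0.696, 0.718, -0.001]
ft_force: [0.4, 0.2, -0.1]
gripper_width: 85.5
```

```bash
python3 -c "
from pan import *
go([541,-10,91.5],down()); panel('t4')"
```

```text
t 7.05 pos [537.5  -8.2  91.9] q [-0.036  0.536  1.913 -0.003  0.692 -0.066] F [ 0.4  0.2 -0.1] w 85.5
 shift(tool) [-1.9  3.4  0.4]  turn(tool) [-0.     0.002 -0.001]  shift after turn [-1.9  3.4  0.4]
panel ((547.161865234375, 85.00314331054688), (145.9724884033203, 51.78221893310547), 1.3657273054122925) [289 188  17  46 724]
```

Request:
{"name": "arm_command", "arguments": {
  "deltas": [
    [0,[-15,0,0],[0,0,0]],
    [0,[-5,0,-30],[0,0,0]],
    [0,[0,0,-45],[0,0,0]],
    [0,[0,0,-50],[0,0,0]],
    [0,[0,0,-50],[0,0,0]],
    [0,[0,0,-45],[0,0,0]],
    [0,[0,0,-35],[0,0,0]],
    [0,[0,0,0],[0,0,0]]
  ]
}}

```text
t: 8.1
ee_pos: [537.5, -37.2, 354.5]
eef_rot: [-0.0, 0.698, 0.716, -0.002]
ft_force: [0.7, -0.7, 0.2]
gripper_width: 85.8
```

Run:
```python
from pan import *
go([541,200,350],fwd()); panel('t5')
L=[json.loads(l) for l in open("log.jsonl")]
for q,p,r in L: print(np.round(q,3),np.round(np.hypot(p[0],p[1]),1),round(p[2],1),round(np.arctan2(p[1],p[0])-q[0],4),np.round(r,3))
```

```text
t 8.1 pos [537.5 -37.2 354.5] q [-0.09   0.188  1.71  -0.003  1.246 -0.114] F [ 0.7 -0.7  0.2] w 85.8
 shift(tool) [237.1   9.5   3.9]  turn(tool) [-1.213 -1.201  1.206]  shift after turn [  11.3   -4.5 -237. ]
panel ((549.058837890625, 65.39515686035156), (149.2286376953125, 90.38184356689453), 1.6438099145889282) [ 289  187   29   47 1231]
[-1.206  0.423  1.63  -0.     1.089 -0.019] 624.7 249.9 0.019 [-0.     0.982  0.191 -0.   ]
[-1.206  0.294  1.464  0.     1.388 -1.258] 624.0 403.2 0.0191 [-0.002  0.689  0.725  0.001]
[-0.239  0.181  1.608  0.003  1.355 -0.268] 557.7 404.0 0.023 [-0.001  0.697  0.717  0.001]
[-0.254  0.501  1.866  0.003  0.773 -0.287] 554.7 123.3 0.0224 [-0.     0.696  0.718  0.001]
[-0.25   0.537  1.872  0.003  0.722 -0.283] 558.3 102.1 0.0223 [0.005 0.696 0.718 0.004]
[-0.146  0.541  1.9   -0.002  0.7   -0.176] 543.2 92.1 0.0211 [ 0.     0.696  0.718 -0.001]
[-0.036  0.536  1.913 -0.003  0.692 -0.066] 537.6 91.9 0.0212 [ 0.001  0.696  0.718 -0.001]
[-0.09   0.188  1.71  -0.003  1.246 -0.114] 538.8 354.5 0.0208 [-0.     0.698  0.716 -0.002]
```

View pics/t5.png

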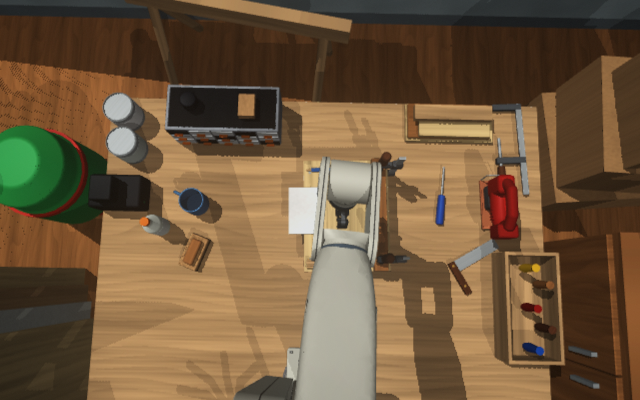

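Run:
```python
from h import *
d=optics.get_image("top"); X=cloud(d); z=X[...,2]
for n,(r0,r1,c0,c1) in dict(mug=(180,220,165,215),glue=(208,240,135,172),block=(228,275,175,215)).items():
    q=X[r0:r1,c0:c1].reshape(-1,3); q=q[q[:,2]>20]; print(n,np.percentile(q,[2,98],axis=0).round(0).tolist())
```

```text
mug [[534.0, 389.0, 22.0], [610.0, 483.0, 96.0]]
glue [[463.0, 515.0, 26.0], [546.0, 605.0, 172.0]]
block [[356.0, 386.0, 22.0], [462.0, 465.0, 53.0]]
```

Request:
{"name": "arm_command", "arguments": {
  "deltas": [
    [0,[30,0,-8],[0,0,0]],
    [0,[40,0,-8],[0,0,0]],
    [0,[40,0,-8],[0,0,0]],
    [0,[40,0,-8],[0,-0.08,0]],
    [0,[35,0,-8],[0,-0.1,0]],
    [0,[20,0,0],[0,-0.12,0]],
    [0,[0,0,0],[0,-0.1,0]]
  ]
}}

```text
t: 9.07
ee_pos: [527.9, 168.7, 372.5]
eef_rot: [0.139, 0.683, 0.7, -0.155]
ft_force: [0.3, -0.3, 0.2]
gripper_width: 85.3
```

Run:
```python
from h import *
go([541,200,350],fwd())
```

```text
t 9.07 pos [527.9 168.7 372.5] q [ 0.469  0.297  1.582 -0.363  1.483  0.517] F [ 0.3 -0.3  0.2] w 85.3
 shift(tool) [37.4 14.2  7.7]  turn(tool) [-0.921 -0.876  1.393]  shift after turn [ 14.1 -22.5 -30.9]
```

```bash
cat > kin.py <<'E'
from h import *
from scipy.optimize import least_squares
def rz(a): return Ro.from_rotvec([0,0,a])
def ry(a): return Ro.from_rotvec([0,a,0])
def fk(q,k,s4=1,s6=1):
    h,a1,L1,L2,a2,d,e,c6=k
    A=rz(q[0]); p=np.array([0,0,h])+A.apply([a1,e,0])
    A=A*ry(q[1]); p=p+A.apply([0,0,L1])
    A=A*ry(q[2]); p=p+A.apply([a2,0,L2])
    A=A*rz(s4*q[3])*ry(q[4])
    p=p+A.apply([0,0,d])
    A=A*rz(s6*q[5]+c6); return p,A
def fit():
    L=[json.loads(l) for l in open("log.jsonl")]
    best=None
    for s4 in(1,-1):
     for s6 in (1,-1):
      for c0 in (-1.57,1.57):
        def f(k):
            o=[]
            for q,p,r in L:
                P,A=fk(q,k,s4,s6); o+=list((P-p)); o+=list(200*(A.inv()*Ro.from_quat([r[1],r[2],r[3],r[0]])).as_rotvec())
            o+=list((np.array(k[1:5:3])-0)*0.02)
            return np.array(o)
        r=least_squares(f,[200,0,400,350,0,200,12,c0])
        if best is None or r.cost<best[0]: best=(r.cost,r.x,s4,s6,f(r.x).reshape(-1)[:-2].reshape(-1,6))
    return best
E
python3 - <<'E'
from kin import *
b=fit(); print(b[0],b[1].round(2),b[2:4]); print(abs(b[4]).max(0).round(2))
E
```

```text
1.1958232469552685 [3.1264e+02 1.1000e-01 5.6246e+02 4.8485e+02 7.7150e+01 2.8196e+02
 1.1900e+01 1.5700e+00] (1, 1)
[0.05 0.06 0.02 0.   0.   0.  ]
```

```bash
cat >> kin.py <<'E'
K_=None
def K():
    global K_
    if K_ is None:
        if os.path.exists("k.json"): K_=np.array(json.load(open("k.json")))
        else:
            K_=fit()[1]; json.dump(list(K_),open("k.json","w"))
    return K_
LO=np.array([-3,-.9,.09,-1.31,.11,-2.54]);HI=np.array([3,2.11,2.58,4.45,2.69,2.54])
def ik(p,R,q0=None):
    k=K(); sols=[]
    rng=np.random.default_rng(0)
    for i in range(12):
        s=np.clip((q0 if (i==0 and q0 is not None) else rng.uniform(LO,HI)),LO+.001,HI-.001)
        f=lambda q:np.r_[(fk(q,k)[0]-p)/100,(fk(q,k)[1].inv()*R).as_rotvec()]
        r=least_squares(f,s,bounds=(LO,HI))
        if r.cost<1e-8 and not any(np.abs(r.x-x).max()<.01 for x in sols): sols.append(r.x)
    return sols
def wrist(q):
    k=K();h,a1,L1,L2,a2,d,e,c6=k
    A=rz(q[0]); p=np.array([0,0,h])+A.apply([a1,e,0]); A=A*ry(q[1]); p=p+A.apply([0,0,L1]); A=A*ry(q[2]); el=p.copy(); p=p+A.apply([a2,0,L2]); A4=A*rz(q[3]); return el,p,A,A4
E
python3 - <<'E'
from kin import *
for psi in (-40,-30,-20,-10,0,10,20,30,40):
  for sg in (1,-1):
    R=fwd(TH+np.radians(psi),sg); p=np.array([545,92,87])
    for q in ik(p,R):
        el,w,A,A4=wrist(q); print(psi,sg,q.round(2),"wr",w.round(0),"J5ax",A4.apply([0,1,0]).round(2),"fore",A.apply([0,0,1]).round(2),'el',el.round())
# wrist cloud
s,c,Rc=st(False)
el,w,A,A4=wrist(s["qpos"]); print("wrist",w,"R rel",[1])
out=[]
for n in("side","top"):
    X=cloud(optics.get_image(n)).reshape(-1,3); X=X[np.isfinite(X[:,0])]
    X=X[np.linalg.norm(X-w,axis=1)<260]; out.append(X)
X=np.vstack(out); F=A4.inv().apply(X-w); H=Rc.inv().apply(X-c)
np.save("F.npy",F);np.save("H.npy",H)
print(len(X)); 
for lo in range(-200,200,25):
    m=(F[:,2]>=lo)&(F[:,2]<lo+25)
    if m.sum()>3: print("fore z",lo,m.sum(),"x",np.percentile(F[m,0],[2,98]).round(),"y",np.percentile(F[m,1],[2,98]).round())
for lo in range(-400,20,25):
    m=(H[:,2]>=lo)&(H[:,2]<lo+25)
    if m.sum()>3: print("hand z",lo,m.sum(),"x",np.percentile(H[m,0],[2,98]).round(),"y",np.percentile(H[m,1],[2,98]).round())
E
```

```text
-40 -1 [ 0.4   1.22  1.21 -0.63  2.17 -0.39] wr [719. 314.  87.] J5ax [-0.73  0.57 -0.38] fore [ 0.6   0.25 -0.76] el [483. 215. 506.]
-30 -1 [ 0.45  1.2   1.29 -0.74  2.09 -0.43] wr [678. 341.  87.] J5ax [-0.8   0.43 -0.41] fore [ 0.55  0.27 -0.79] el [466. 239. 518.]
-20 -1 [ 0.5   1.17  1.37 -0.85  1.99 -0.44] wr [633. 360.  87.] J5ax [-0.86  0.28 -0.42] fore [ 0.49  0.27 -0.83] el [449. 259. 531.]
-10 -1 [ 0.55  1.15  1.46 -0.95  1.9  -0.43] wr [585. 371.  87.] J5ax [-0.9   0.13 -0.41] fore [ 0.43  0.26 -0.86] el [431. 277. 544.]
0 -1 [ 0.59  1.12  1.56 -1.06  1.81 -0.4 ] wr [536. 374.  87.] J5ax [-0.92 -0.03 -0.39] fore [ 0.37  0.25 -0.9 ] el [415. 293. 556.]
10 -1 [ 0.63  1.1   1.66 -1.18  1.72 -0.35] wr [487. 368.  87.] J5ax [-0.92 -0.19 -0.34] fore [ 0.3   0.22 -0.93] el [400. 305. 566.]
20 -1 [ 0.66  1.09  1.76 -1.31  1.65 -0.28] wr [440. 354.  87.] J5ax [-0.89 -0.36 -0.28] fore [ 0.23  0.18 -0.96] el [388. 313. 574.]
wrist [532.77928833 283.09557945 630.20233806] R rel [1]
18499
fore z -200 1172 x [-61.   8.] y [-56.  53.]
fore z -175 1490 x [-52.  26.] y [-58.  61.]
fore z
[... 413 characters left out ...]
 y [-44. -18.]
hand z -400 170 x [-121.  -90.] y [-222. -202.]
hand z -375 2008 x [-161.  -67.] y [-226. -151.]
hand z -350 5116 x [-165.   44.] y [-224.   20.]
hand z -325 4912 x [-137.   60.] y [-226.   45.]
hand z -300 2264 x [-133.   70.] y [-196.   54.]
hand z -275 1511 x [-123.   68.] y [-161.   43.]
hand z -250 296 x [-88.  62.] y [-111.   38.]
hand z -225 79 x [ 9. 51.] y [-38.   6.]
hand z -200 256 x [-38.  40.] y [-40.  27.]
hand z -175 256 x [-37.  40.] y [-39.  27.]
hand z -150 311 x [-36.  38.] y [-38.  26.]
hand z -125 193 x [-36.  38.] y [-38.  59.]
hand z -100 458 x [-19.  19.] y [-70.  65.]
hand z -75 411 x [-16.  18.] y [-73.  68.]
hand z -50 258 x [-12.  14.] y [-74.  68.]
```

Run:
```python
from kin import *
k=K()
def ik1(p,R,q0):
    f=lambda q:np.r_[(fk(q,k)[0]-p)/100,(fk(q,k)[1].inv()*R).as_rotvec()]
    lo=LO.copy();hi=HI.copy();lo[5]=-6;hi[5]=6;lo[3]=-3
    r=least_squares(f,np.clip(q0,lo+.01,hi-.01),bounds=(lo,hi)); return r.x if r.cost<1e-8 else None
for x in (450,500,550,600,650):
    for psi in range(-80,61,20):
        q=ik1(np.array([x,90,87.]),fwd(TH+np.radians(psi),-1),np.array([.5,1.15,1.4,-.8,1.9,-.4]))
        print(x,psi,None if q is None else q.round(2), None if q is None else wrist(q)[1].round())
```

```text
450 -80 [ 0.19  1.18  1.34 -0.03  2.19 -0.02] [726. 148.  87.]
450 -60 [ 0.32  1.17  1.37 -0.29  2.15 -0.16] [689. 239.  87.]
450 -40 [ 0.45  1.15  1.45 -0.52  2.05 -0.26] [624. 312.  87.]
450 -20 [ 0.57  1.12  1.58 -0.74  1.91 -0.29] [538. 358.  87.]
450 0 [ 0.68  1.09  1.73 -0.95  1.76 -0.25] [441. 372.  87.]
450 20 [ 0.77  1.08  1.91 -1.19  1.63 -0.14] [345. 352.  87.]
450 40 [ 0.82  1.1   2.1  -1.48  1.57  0.06] [262. 300.  87.]
450 60 [ 0.8   1.18  2.27 -1.84  1.66  0.3 ] [201. 223.  87.]
500 -80 [ 0.17  1.23  1.2  -0.05  2.29 -0.03] [776. 148.  87.]
500 -60 [ 0.3   1.21  1.24 -0.33  2.24 -0.21] [739. 239.  87.]
500 -40 [ 0.42  1.18  1.33 -0.58  2.11 -0.33] [674. 312.  87.]
500 -20 [ 0.53  1.14  1.47 -0.8   1.95 -0.37] [588. 358.  87.]
500 0 [ 0.63  1.11  1.65 -1.01  1.79 -0.33] [491. 372.  87.]
500 20 [ 0.71  1.08  1.84 -1.26  1.64 -0.21] [395. 352.  87.]
500 40 [ 0.74  1.09  2.03 -1.56  1.57 -0.02] [312. 300.  87.]
500 60 [ 0.69  1.14  2.21 -1.95  1.65  0.19] [251. 223.  87.]
550 -80 [ 0.16  1.28  1.05 -0.06  2.39 -0.05] [826. 148.  87.]
550 -60 [ 0.28  1.26  1.09 -0.38  2.32 
[... 694 characters left out ...]
591. 372.  87.]
600 20 [ 0.6   1.1   1.67 -1.37  1.65 -0.37] [495. 352.  87.]
600 40 [ 0.61  1.08  1.88 -1.69  1.55 -0.18] [412. 300.  87.]
600 60 [ 0.54  1.09  2.06 -2.11  1.58  0.01] [351. 223.  87.]
650 -80 [ 0.15  1.42  0.67 -0.12  2.61 -0.11] [926. 148.  87.]
650 -60 [ 0.25  1.39  0.75 -0.53  2.5  -0.44] [889. 239.  87.]
650 -40 [ 0.35  1.33  0.9  -0.79  2.3  -0.6 ] [824. 312.  87.]
650 -20 [ 0.44  1.26  1.11 -0.98  2.07 -0.62] [738. 358.  87.]
650 0 [ 0.51  1.18  1.34 -1.17  1.84 -0.57] [641. 372.  87.]
650 20 [ 0.55  1.12  1.57 -1.42  1.65 -0.44] [545. 352.  87.]
650 40 [ 0.55  1.09  1.79 -1.74  1.52 -0.26] [462. 300.  87.]
650 60 [ 0.48  1.08  1.98 -2.17  1.53 -0.07] [401. 223.  87.]
```

```bash
cat > sim.py <<'E'
from kin import *
def tool(th,sg_roll,pitch=0):
    # th heading yaw abs, roll about tool z from sg=-1 frame, pitch: tip down positive
    R=fwd(th,-1)
    zz=R.as_matrix()[:,2]; hx=np.cross([0,0,1.],zz); hx/=np.linalg.norm(hx)
    # rotate about horizontal axis so tip goes down
    Rp=Ro.from_rotvec(hx*pitch)
    if Rp.apply(zz)[2]>0: Rp=Rp.inv()
    return Rp*R*rz(sg_roll)
def ikc(p,R,q0):
    k=K(); f=lambda q:np.r_[(fk(q,k)[0]-p)/100,(fk(q,k)[1].inv()*R).as_rotvec()]
    lo=LO-3;hi=HI+3; lo[4]=.05; lo[2]=.05
    r=least_squares(f,np.clip(q0,lo+.01,hi-.01),bounds=(lo,hi)); return r.x,r.cost
MUG=None
def clear(q):
    el,w,A,A4=wrist(q); ax=A4.apply([0,1,0]); 
    t=np.linspace(-63,63,13); a=np.linspace(0,2*np.pi,24)
    u=A4.apply([1,0,0]);v=A4.apply([0,0,1])
    P=np.array([w+ax*i+47*(u*np.cos(j)+v*np.sin(j)) for i in t for j in a])
    z0=P[:,2].min()
    m=P[P[:,2]<97]; mug=(np.hypot(m[:,0]-572,m[:,1]-429).min()-41) if len(m) else 999
    b=P[P[:,2]<56]; bl=999
    if len(b):
        bl=min(cv2.pointPolygonTest(BLK,(float(x),float(y)),True)*-1 for x,y in b[:,:2])
    return round(z0),round(mug),round(bl)
d=None
BLK=np.array([[0,0]],np.float32)
if os.path.exists("blk.npy"): BLK=np.load("blk.npy")
E
python3 - <<'E'
from h import *
d=optics.get_image("top"); X=cloud(d)
q=X[225:280,170:220].reshape(-1,3); q=q[(q[:,2]>15)&(q[:,2]<70)]
r=cv2.minAreaRect(q[:,:2].astype(np.float32)); b=cv2.boxPoints(r); print(r,b.round()); np.save("blk.npy",b.astype(np.float32))
q=X[175:225,160:215].reshape(-1,3); q=q[(q[:,2]>80)&(q[:,2]<105)]; print("mug rim",cv2.minEnclosingCircle(q[:,:2].astype(np.float32)),np.percentile(q,[2,98],axis=0))
E
python3 - <<'E'
from sim import *
s,c,Rc=st(False)
q=np.array([.63,1.1,1.7,-1.2,1.7,-.3])
D=np.radians
W=[("A",530,170,140,18,0,20),("A2",525,140,92,18,0,18),("B",528,110,88,18,0,8),("grip",530,93,88,18,0,0),("lift",530,93,240,18,0,0),("out",530,130,260,18,0,0),
("roll1",530,130,260,18,1.5,0),("roll2",530,130,260,18,2.6,0),("yaw0",570,130,260,0,2.6,0),("yaw-",610,110,260,-18,2.8,0),("full",610,110,260,-18,np.pi,0),("low",610,93,90,-18,np.pi,0)]
for n,x,y,z,psi,ro,pi in W:
    q,co=ikc(np.array([x,y,z]),tool(TH+D(psi),ro,D(pi)),q); print(n,q.round(2),"%.0e"%co,"lim", "ok" if ((q>LO)&(q<HI)).all() else "VIOL","clear z/mug/blk",clear(q))
E
```

```text
((364.5058898925781, 448.5914611816406), (61.34374237060547, 22.42633819580078), 53.18199157714844) [[337. 431.]
 [355. 417.]
 [392. 466.]
 [374. 480.]]
mug rim ((532.1524047851562, 457.5198669433594), 70.31027221679688) [[493.56177862 392.71145029  81.23049447]
 [557.95409601 522.56437097 101.22408345]]
A [ 0.74  0.84  1.75 -1.06  1.47 -0.51] 1e-29 lim ok clear z/mug/blk (166, 999, 999)
A2 [ 0.71  0.93  1.78 -1.11  1.44 -0.41] 2e-28 lim ok clear z/mug/blk (112, 999, 999)
B [ 0.69  1.02  1.78 -1.2   1.55 -0.33] 1e-27 lim ok clear z/mug/blk (63, 54, 999)
grip [ 0.67  1.09  1.77 -1.26  1.66 -0.28] 3e-30 lim ok clear z/mug/blk (26, 40, 44)
lift [ 0.67  0.8   1.85 -1.28  1.72 -0.47] 2e-30 lim ok clear z/mug/blk (170, 999, 999)
out [ 0.72  0.78  1.8  -1.25  1.76 -0.53] 9e-28 lim ok clear z/mug/blk (188, 999, 999)
roll1 [ 0.72  0.78  1.8  -1.25  1.76  0.97] 8e-31 lim ok clear z/mug/blk (188, 999, 999)
roll2 [ 0.72  0.78  1.8  -1.25  1.76  2.07] 3e-30 lim ok clear z/mug/blk (188, 999, 999)
yaw0 [ 0.62  0.87  1.54 -1.11  1.95  1.96] 2e-30 lim ok clear z/mug/blk (185, 999, 999)
yaw- [ 0.49  0.97  1.3  -1.01  2.13  2.09] 2e-30 lim ok clear z/mug/blk (183, 999, 999)
full [ 0.49  0.97  1.3  -1.01  2.13  2.43] 3e-30 lim ok clear z/mug/blk (183, 999, 999)
low [ 0.47  1.21  1.23 -0.95  2.02  2.59] 2e-28 lim VIOL clear z/mug/blk (17, 14, 267)
```

Run:
```python
from h import *
d=optics.get_image("top"); im=cv2.imread("pics/top0.png")
cv2.imwrite("pics/mb.png",cv2.resize(im[170:290,125:255],None,fx=6,fy=5))
for (u,v) in [(193,233),(211,240),(198,271),(180,262)]: print(plane(d,u,v,30).round())
for (u,v) in [(180,202),(208,202),(194,189),(194,214)]: print("mug",plane(d,u,v,92).round())
```

```text
[472. 430.  30.]
[450. 369.  30.]
[347. 406.  30.]
[375. 467.  30.]
mug [566. 461.  92.]
mug [568. 371.  92.]
mug [609. 419.  92.]
mug [528. 414.  92.]
```

View pics/mb.png

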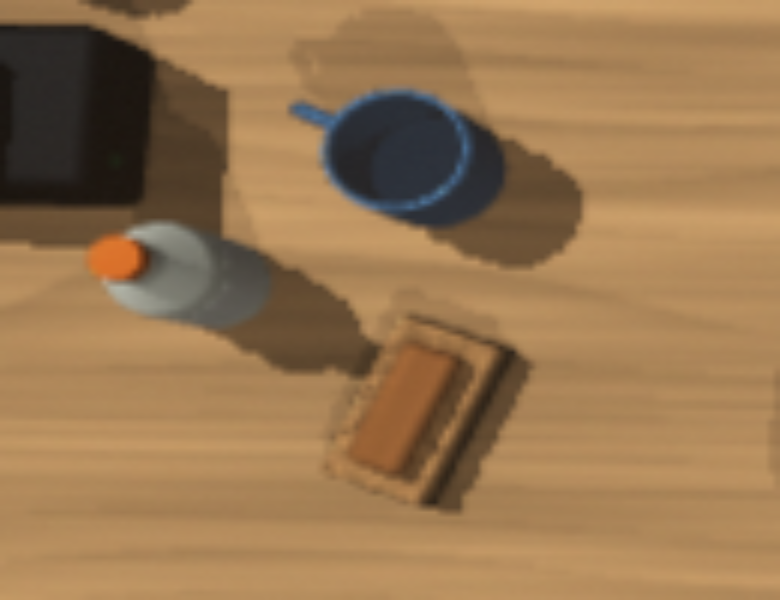

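```bash
python3 - <<'E'
from h import *
d=optics.get_image("top")
f=lambda a,b,z:plane(d,125+a/6,170+b/5,z)
print("mug",f(397,150,92).round(), f(325,150,92).round(),f(470,150,92).round())
B=np.array([f(a,b,z)[:2] for a,b,z in((408,316,20),(520,350,5),(435,508,5),(325,467,20))],np.float32); print(B.round()); np.save("blk.npy",B)
print(np.linalg.norm(B[1]-B[0]),np.linalg.norm(B[2]-B[1]))
E
sed -i 's/m\[:,0\]-572,m\[:,1\]-429/m[:,0]-574,m[:,1]-425/' sim.py
cat > s2.py <<'E'
from sim import *
D=np.radians
def run(W,q):
    for n,x,y,z,psi,ro,pi in W:
        q,co=ikc(np.array([x,y,z]),tool(TH+D(psi),ro,D(pi)),q); print(n,q.round(2),"%.0e"%co,"lim", "ok" if ((q>LO)&(q<HI)).all() else "VIOL","clear z/mug/blk",clear(q))
E
python3 - <<'E'
from s2 import *
q=np.array([.63,1.1,1.7,-1.2,1.7,-.3])
run([("g",x,93,88,p,0,0) for x in (515,530,545,560) for p in (12,16,18,20)],q)
run([("l",x,93,90,p,np.pi-.1,0) for x in (590,600,610,620) for p in (-14,-18,-22,-26)],np.array([.47,1.2,1.2,-.95,2,2.5]))
E
```

```text
mug [573. 426.  92.] [572. 464.  92.] [574. 387.  92.]
[[472. 432.]
 [451. 372.]
 [345. 414.]
 [371. 472.]]
63.55082 114.04069
g [ 0.67  1.09  1.73 -1.17  1.7  -0.29] 2e-30 lim ok clear z/mug/blk (25, 24, -19)
g [ 0.68  1.09  1.77 -1.22  1.67 -0.27] 1e-22 lim ok clear z/mug/blk (26, 44, -12)
g [ 0.69  1.08  1.79 -1.24  1.66 -0.25] 4e-27 lim ok clear z/mug/blk (27, 55, -11)
g [ 0.69  1.08  1.81 -1.27  1.65 -0.24] 9e-27 lim ok clear z/mug/blk (28, 65, -11)
g [ 0.65  1.09  1.71 -1.18  1.7  -0.32] 1e-28 lim ok clear z/mug/blk (24, 9, -19)
g [ 0.66  1.09  1.75 -1.24  1.68 -0.29] 2e-22 lim ok clear z/mug/blk (25, 30, -14)
g [ 0.67  1.09  1.77 -1.26  1.66 -0.28] 8e-27 lim ok clear z/mug/blk (26, 40, -10)
g [ 0.67  1.08  1.79 -1.29  1.65 -0.26] 1e-26 lim ok clear z/mug/blk (27, 51, -9)
g [ 0.64  1.1   1.68 -1.2   1.71 -0.34] 3e-28 lim ok clear z/mug/blk (23, -4, -19)
g [ 0.65  1.09  1.72 -1.25  1.68 -0.31] 2e-22 lim ok clear z/mug/blk (24, 16, -11)
g [ 0.65  1.09  1.74 -1.28  1.66 -0.3 ] 6e-27 lim ok clear z/mug/blk (25, 26, -10)
g [ 0.66  1.09  1.76 -1.31  1.65 -0.28] 2e-26 lim ok clear z/m
[... 979 characters left out ...]
 lim ok clear z/mug/blk (18, 42, 204)
l [ 0.49  1.2   1.28 -0.99  1.98  2.5 ] 1e-26 lim ok clear z/mug/blk (17, -9, 161)
l [ 0.47  1.21  1.23 -0.95  2.02  2.49] 1e-25 lim ok clear z/mug/blk (17, 10, 180)
l [ 0.45  1.22  1.19 -0.91  2.07  2.49] 3e-25 lim ok clear z/mug/blk (17, 30, 197)
l [ 0.44  1.24  1.16 -0.87  2.11  2.49] 2e-24 lim ok clear z/mug/blk (17, 51, 215)
l [ 0.48  1.2   1.25 -1.    1.99  2.48] 2e-26 lim ok clear z/mug/blk (17, 0, 172)
l [ 0.47  1.22  1.21 -0.96  2.03  2.47] 2e-25 lim ok clear z/mug/blk (17, 19, 190)
l [ 0.45  1.23  1.17 -0.92  2.08  2.47] 2e-25 lim ok clear z/mug/blk (16, 39, 208)
l [ 0.43  1.25  1.13 -0.88  2.12  2.47] 1e-24 lim ok clear z/mug/blk (17, 58, 225)
```

Run:
```python
from s2 import *
q=np.array([.63,1.1,1.7,-1.2,1.7,-.3])
for pi in (3,5,7): run([("g%d"%pi,x,93,90+1.2*pi,p,0,pi) for x in (525,540) for p in (16,19)],q)
d=optics.get_image("side"); X=cloud(d); m=(X[...,0]>335)&(X[...,0]<480)&(X[...,1]>360)&(X[...,1]<475)&(X[...,2]>12)
P=X[m]; print(len(P)); 
M=np.load("blk.npy").mean(0); ax=np.load("blk.npy"); u=(ax[1]-ax[0]); u/=np.linalg.norm(u)
t=(P[:,:2]-M)@u
for lo in range(-40,40,8):
    k=(t>=lo)&(t<lo+8); 
    if k.sum(): print(lo,np.percentile(P[k,2],[5,50,95]).round())
```

```text
g3 [ 0.67  1.05  1.77 -1.22  1.63 -0.3 ] 2e-31 lim ok clear z/mug/blk (45, 35, 16)
g3 [ 0.68  1.05  1.8  -1.26  1.61 -0.28] 6e-24 lim ok clear z/mug/blk (46, 50, 29)
g3 [ 0.65  1.05  1.74 -1.23  1.63 -0.32] 1e-30 lim ok clear z/mug/blk (44, 20, 9)
g3 [ 0.66  1.05  1.78 -1.27  1.61 -0.3 ] 8e-24 lim ok clear z/mug/blk (45, 36, 22)
g5 [ 0.67  1.03  1.78 -1.21  1.6  -0.31] 1e-30 lim ok clear z/mug/blk (57, 34, 999)
g5 [ 0.68  1.02  1.81 -1.25  1.58 -0.29] 8e-24 lim ok clear z/mug/blk (58, 49, 999)
g5 [ 0.65  1.03  1.75 -1.22  1.6  -0.34] 3e-30 lim ok clear z/mug/blk (56, 26, 40)
g5 [ 0.66  1.03  1.79 -1.26  1.58 -0.32] 1e-23 lim ok clear z/mug/blk (57, 36, 999)
g7 [ 0.66  1.    1.79 -1.2   1.57 -0.33] 5e-30 lim ok clear z/mug/blk (68, 73, 999)
g7 [ 0.67  1.    1.82 -1.24  1.55 -0.31] 1e-23 lim ok clear z/mug/blk (69, 89, 999)
g7 [ 0.65  1.01  1.76 -1.21  1.58 -0.35] 4e-30 lim ok clear z/mug/blk (67, 59, 999)
g7 [ 0.66  1.    1.79 -1.26  1.55 -0.33] 1e-23 lim ok clear z/mug/blk (68, 75, 999)
832
-40 [13. 24. 32.]
-32 [20. 29. 33.]
-24 [26. 37. 48.]
-16 [26. 46. 50.]
-8 [26. 46. 51.]
0 [24. 46. 50.]
8 [20. 30. 48.]
16 [23. 29. 32.]
24 [24. 28. 29.]
```

```bash
cat >> s2.py <<'E'
def slerp(p1,R1,n=12):
    s,c,Rc=st(False); q=s["qpos"]; rv=(Rc.inv()*R1).as_rotvec(); p1=np.array(p1,float)
    print("from",c.round(1),"rotvec",rv.round(3),"norm",np.linalg.norm(rv).round(2),"shift tool now",Rc.inv().apply(p1-c).round(1),"after",R1.inv().apply(p1-c).round(1))
    for i in range(1,n+1):
        R=Rc*Ro.from_rotvec(rv*i/n); q,co=ikc(c+(p1-c)*i/n,R,q)
        bad=(q<LO+.02)|(q>HI-.02)
        if bad.any() or i==n or co>1e-6: print(i,q.round(2),"%.0e"%co,bad.any(),clear(q))
E
python3 - <<'E'
from s2 import *
s,c,Rc=st()
slerp(c,tool(TH+D(17),0,D(20)))
slerp([520,185,220],tool(TH+D(17),0,D(20)))
E
```

```text
from [528.6 166.8 374.4] rotvec [ 0.445 -0.852 -1.668] norm 1.92 shift tool now [0. 0. 0.] after [0. 0. 0.]
12 [ 0.74  0.47  1.71 -1.05  1.68 -0.86] 1e-20 False (393, 999, 999)
from [528.6 166.8 374.4] rotvec [ 0.445 -0.852 -1.668] norm 1.92 shift tool now [ 78.6  -4.5 134.4] after [  2.2 151.9  34. ]
12 [ 0.77  0.71  1.74 -1.02  1.56 -0.61] 4e-30 False (243, 999, 999)
```

Request:
{"name": "arm_command", "arguments": {
  "deltas": [
    [0,[0,0,0],[0.037,-0.071,-0.139]],
    [0,[0,0,0],[0.037,-0.071,-0.139]],
    [0,[0,0,0],[0.037,-0.071,-0.139]],
    [0,[0,0,0],[0.037,-0.071,-0.139]],
    [0,[0,0,0],[0.037,-0.071,-0.139]],
    [0,[0,0,0],[0.037,-0.071,-0.139]],
    [0,[0,0,0],[0.037,-0.071,-0.139]],
    [0,[0,0,0],[0.037,-0.071,-0.139]],
    [0,[0,0,0],[0.037,-0.071,-0.139]],
    [0,[0,0,0],[0.037,-0.071,-0.139]],
    [0,[0,0,0],[0.037,-0.071,-0.139]],
    [0,[0,0,0],[0.037,-0.071,-0.139]],
    [0,[0,0,0],[0,0,0]]
  ]
}}

```text
t: 11.0
ee_pos: [531.5, 149.5, 378.8]
eef_rot: [0.084, -0.15, 0.808, -0.564]
ft_force: [0.4, 1.9, -0.4]
gripper_width: 85.2
```

Run:
```python
from s2 import *
go([520,185,220],tool(TH+D(17),0,D(20)))
slerp([520,185,220],tool(TH+D(17),0,D(20)))
```

```text
t 11.0 pos [531.5 149.5 378.8] q [ 0.711  0.451  1.731 -1.062  1.654 -0.905] F [ 0.4  1.9 -0.4] w 85.2
 shift(tool) [ -6.6 161.7  20.5]  turn(tool) [0.008 0.002 0.037]  shift after turn [ -0.6 161.9  19.2]
from [531.5 149.5 378.8] rotvec [0.008 0.002 0.037] norm 0.04 shift tool now [ -6.6 161.7  20.5] after [ -0.6 161.9  19.2]
12 [ 0.77  0.71  1.74 -1.02  1.56 -0.61] 9e-24 False (243, 999, 999)
```

Request:
{"name": "arm_command", "arguments": {
  "deltas": [
    [0,[0,30,4],[0,0,0.037]],
    [0,[0,36,4],[0,0,0]],
    [0,[0,36,4],[0,0,0]],
    [0,[0,34,4],[0,0,0]],
    [0,[0,20,4],[0,0,0]],
    [0,[0,0,0],[0,0,0]]
  ]
}}

```text
t: 11.75
ee_pos: [524.0, 182.0, 224.9]
eef_rot: [0.097, -0.119, 0.816, -0.557]
ft_force: [-0.5, 0.2, -0.4]
gripper_width: 85.4
```

Run:
```python
from s2 import *
go([520,138,98],tool(TH+D(17),0,D(12)))
slerp([520,138,98],tool(TH+D(17),0,D(12)))
```

```text
t 11.75 pos [524.  182.  224.9] q [ 0.755  0.695  1.737 -1.006  1.555 -0.604] F [-0.5  0.2 -0.4] w 85.4
 shift(tool) [ 20.3 103.3  83.6]  turn(tool) [ 0.159 -0.014 -0.031]  shift after turn [ 18.  115.8  65.8]
from [524.  182.  224.9] rotvec [ 0.159 -0.014 -0.031] norm 0.16 shift tool now [ 20.3 103.3  83.6] after [ 18.  115.8  65.8]
12 [ 0.73  0.97  1.76 -1.13  1.53 -0.38] 1e-22 False (90, 136, 999)
```

Request:
{"name": "arm_command", "arguments": {
  "deltas": [
    [0,[4,22,12],[0.032,-0.003,-0.006]],
    [0,[4,25,12],[0.032,-0.003,-0.006]],
    [0,[4,25,14],[0.032,-0.003,-0.006]],
    [0,[4,23,14],[0.032,-0.003,-0.006]],
    [0,[2,15,14],[0.031,-0.002,-0.007]],
    [0,[0,0,0],[0,0,0]]
  ]
}}

```text
t: 12.5
ee_pos: [524.3, 149.7, 105.6]
eef_rot: [0.108, -0.119, 0.768, -0.62]
ft_force: [-0.1, 0.3, 0.4]
gripper_width: 85.4
```

Run:
```python
from pan import *
from s2 import *
go([530,93,93.5],tool(TH+D(17),0,D(4)))
slerp([530,93,93.5],tool(TH+D(17),0,D(4)))
d=panel('t6'); q=optics.get_image('side')['img']; cv2.imwrite('pics/s6.png',cv2.resize(q[100:280,230:450],None,fx=3.6,fy=3.3)[:,:,::-1])
```

```text
t 12.5 pos [524.3 149.7 105.6] q [ 0.736  0.959  1.739 -1.113  1.549 -0.385] F [-0.1  0.3  0.4] w 85.4
 shift(tool) [12.8 -0.1 56.8]  turn(tool) [ 0.141 -0.005 -0.02 ]  shift after turn [12.9  8.2 56.2]
from [524.3 149.7 105.6] rotvec [ 0.141 -0.005 -0.02 ] norm 0.14 shift tool now [12.8 -0.1 56.8] after [12.9  8.2 56.2]
12 [ 0.66  1.04  1.78 -1.23  1.61 -0.31] 3e-30 False (50, 35, 30)
panel ((549.2100830078125, 56.2418212890625), (149.4515380859375, 108.68966674804688), 1.6438099145889282) [ 289  187   35   47 1556]
```

View pics/s6.png

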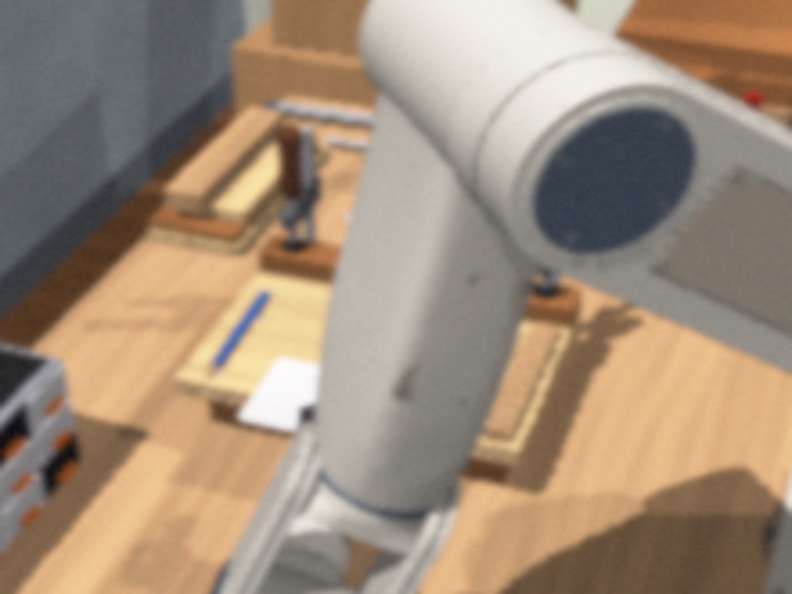

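View pics/t6.png

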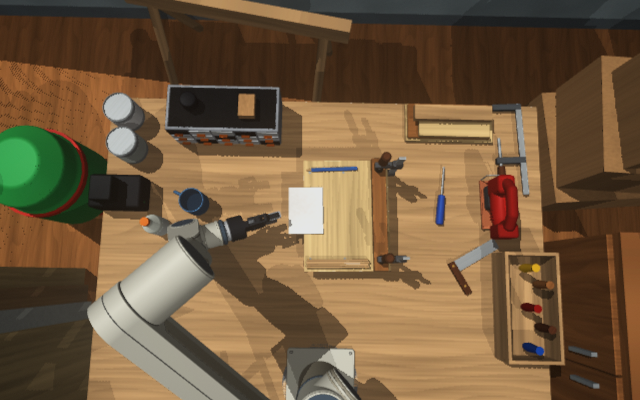

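Request:
{"name": "arm_command", "arguments": {
  "deltas": [
    [0,[3,0,10],[0.03,0,-0.004]],
    [0,[3,1,12],[0.03,0,-0.004]],
    [0,[3,2,12],[0.03,0,-0.004]],
    [0,[2,2,12],[0.03,0,-0.004]],
    [0,[2,2,8],[0.02,0,-0.004]],
    [0,[0,0,0],[0,0,0]]
  ]
}}

```text
t: 13.35
ee_pos: [530.7, 93.8, 93.0]
eef_rot: [0.113, -0.116, 0.72, -0.675]
ft_force: [-0.4, -0.2, -0.3]
gripper_width: 85.2
```

Run:
```python
from pan import *
from s2 import *
go([530,93,93.5],tool(TH+D(17),0,D(4)))
```

```text
t 13.35 pos [530.7  93.8  93. ] q [ 0.665  1.045  1.77  -1.229  1.617 -0.303] F [-0.4 -0.2 -0.3] w 85.2
 shift(tool) [ 0.9 -0.5  0.5]  turn(tool) [-0.006 -0.004 -0.005]  shift after turn [ 0.9 -0.5  0.5]
```

Request:
{"name": "arm_command", "arguments": {
  "deltas": [
    [0.5,[0,0,0],[0,0,0]],
    [0.75,[0,0,0],[0,0,0]],
    [0.75,[0,0,0],[0,0,0]],
    [0.75,[0,0,0],[0,0,0]]
  ]
}}

```text
t: 13.85
ee_pos: [531.1, 94.8, 93.6]
eef_rot: [0.114, -0.116, 0.72, -0.674]
ft_force: [-0.4, -0.5, -0.5]
gripper_width: 21.4
```

Request:
{"name": "arm_command", "arguments": {
  "deltas": [
    [0.8,[0,0,1],[0,0,0]],
    [0.84,[0,0,0],[0,0,0]],
    [0.88,[0,0,0],[0,0,0]],
    [0.88,[0,0,0],[0,0,0]]
  ]
}}

```text
t: 14.35
ee_pos: [531.5, 94.0, 93.5]
eef_rot: [0.114, -0.116, 0.72, -0.674]
ft_force: [-0.6, 0.1, -0.1]
gripper_width: 10.5
```

Request:
{"name": "arm_command", "arguments": {
  "deltas": [
    [0.91,[0,0,0],[0,0,0]],
    [0.94,[0,0,0],[0,0,0]],
    [1,[0,0,0],[0,0,0]],
    [1,[0,0,0],[0,0,0]],
    [1,[0,0,0],[0,0,0]]
  ]
}}

```text
t: 14.98
ee_pos: [531.5, 94.1, 93.7]
eef_rot: [0.114, -0.116, 0.72, -0.674]
ft_force: [-0.6, 0.0, -0.6]
gripper_width: 5.5
```

Run:
```python
from pan import *
from s2 import *
go([530,93,93.5],tool(TH+D(17),0,D(4)))
d=panel('t7'); cv2.imwrite('pics/t7c.png',cv2.resize(d['img'][160:280,220:400],None,fx=4.4,fy=4.4)[:,:,::-1])
```

```text
t 14.97 pos [531.5  94.1  93.7] q [ 0.664  1.043  1.77  -1.231  1.616 -0.302] F [-0.6  0.  -0.6] w 5.5
 shift(tool) [1.8 0.2 0.5]  turn(tool) [-0.005 -0.003 -0.008]  shift after turn [1.8 0.2 0.5]
panel ((549.302978515625, 55.8612060546875), (149.6154327392578, 109.45585632324219), 1.6438099145889282) [ 289  187   35   47 1425]
```

View pics/t7c.png

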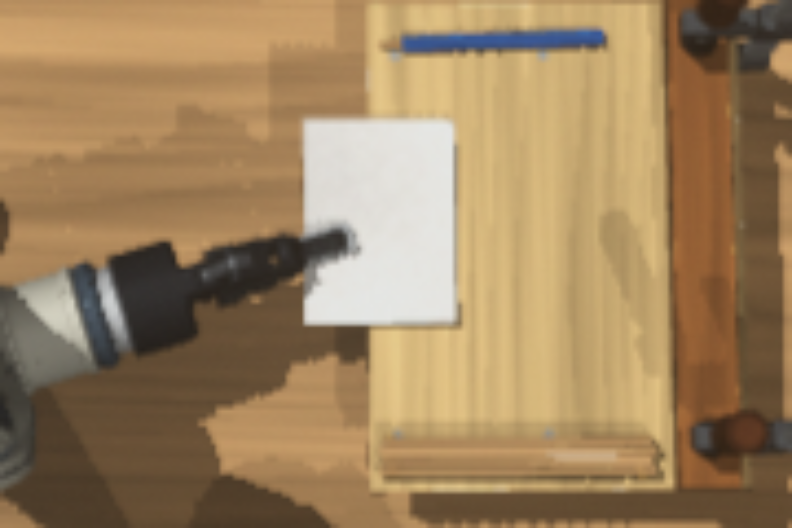

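The panel is gripped, with width 5.5 mm. Lifting now.

Request:
{"name": "arm_command", "arguments": {
  "deltas": [
    [1,[0,-6,0],[0,0,0]],
    [1,[0,-12,-1],[0,0,0]],
    [1,[0,-22,-3],[0,0,0]],
    [1,[0,-28,-5],[0,0,0]],
    [1,[0,-28,-5],[0,0,0]],
    [1,[0,-28,-5],[0,0,0]],
    [1,[0,-28,-5],[0,0,0]],
    [1,[0,-15,-5],[0,0,0]],
    [1,[0,0,0],[0,0,0]]
  ]
}}

```text
t: 16.15
ee_pos: [523.5, 110.5, 271.6]
eef_rot: [0.114, -0.116, 0.721, -0.673]
ft_force: [0.1, -0.5, -1.2]
gripper_width: 5.3
```

Run:
```python
from pan import *
from s2 import *
go([530,125,265],tool(TH+D(17),2.6,D(0)))
slerp([530,125,265],tool(TH+D(17),2.6,D(0)))
d=optics.get_image("top"); cv2.imwrite('pics/t8c.png',cv2.resize(d['img'][140:290,200:400],None,fx=4,fy=4)[:,:,::-1])
```

```text
t 16.15 pos [523.5 110.5 271.6] q [ 0.695  0.717  1.837 -1.224  1.715 -0.542] F [ 0.1 -0.5 -1.2] w 5.3
 shift(tool) [-10.7   7.4 -11.2]  turn(tool) [ 0.019 -0.088  2.59 ]  shift after turn [ 12.6  -0.1 -11.6]
from [523.5 110.5 271.6] rotvec [ 0.019 -0.088  2.59 ] norm 2.59 shift tool now [-10.7   7.4 -11.2] after [ 12.6  -0.1 -11.6]
12 [ 0.71  0.77  1.8  -1.25  1.77  2.07] 2e-30 False (192, 999, 999)
```

View pics/t8c.png

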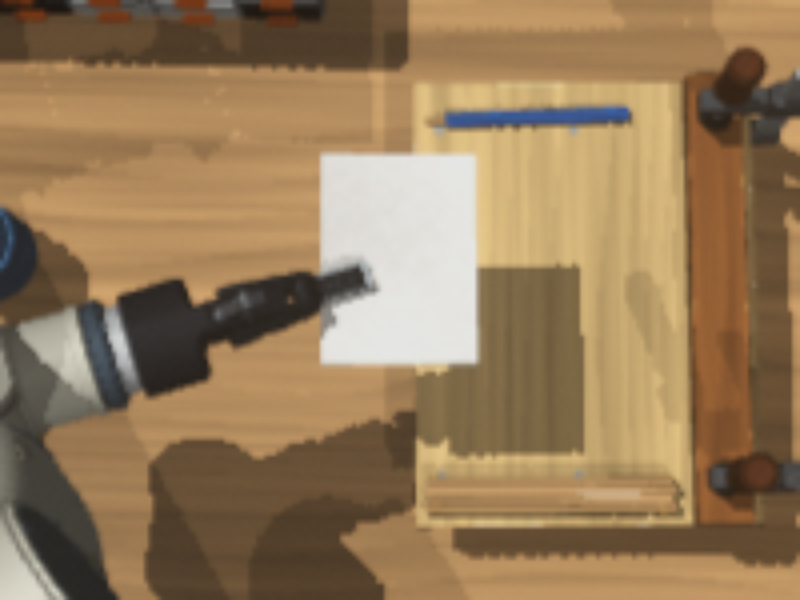

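Request:
{"name": "arm_command", "arguments": {
  "deltas": [
    [1,[0,0,0],[0,0,0.08]],
    [1,[0,0,0],[0,0,0.16]],
    [1,[0,0,0],[0,0,0.16]],
    [1,[0,0,0],[0,0,0.16]],
    [1,[0,0,0],[0,0,0.16]],
    [1,[0,0,0],[0,0,0.16]],
    [1,[0,0,0],[0,0,0.16]],
    [1,[0,0,0],[0,0,0.16]],
    [1,[0,0,0],[0,0,0.16]],
    [1,[0,0,0],[0,0,0.16]],
    [1,[0,0,0],[0,0,0.16]],
    [1,[0,0,0],[0,0,0.16]],
    [1,[0,0,0],[0,0,0.16]],
    [1,[0,0,0],[0,0,0.16]],
    [1,[0,0,0],[0,0,0.16]],
    [1,[0,0,0],[0,0,0.16]],
    [1,[0,0,0],[0,0,0.16]],
    [1,[0,0,0],[0,0,0]]
  ]
}}

```text
t: 18.45
ee_pos: [519.0, 104.2, 247.0]
eef_rot: [0.684, 0.675, 0.273, -0.043]
ft_force: [-0.0, 0.2, -0.6]
gripper_width: 5.1
```

Run:
```python
from pan import *
from s2 import *
go([612,110,250],tool(TH+D(-22),2.9,D(0)))
slerp([612,110,250],tool(TH+D(-22),2.9,D(0)))
```

```text
t 18.45 pos [519.  104.2 247. ] q [ 0.691  0.76   1.847 -1.219  1.703  2.194] F [-0.   0.2 -0.6] w 5.1
 shift(tool) [79.3 42.9 23.6]  turn(tool) [ 0.172 -0.653  0.218]  shift after turn [ 82.2  23.3 -37.4]
from [519.  104.2 247. ] rotvec [ 0.172 -0.653  0.218] norm 0.71 shift tool now [79.3 42.9 23.6] after [ 82.2  23.3 -37.4]
12 [ 0.47  1.    1.25 -0.97  2.18  2.2 ] 1e-30 False (174, 999, 999)
```

```bash
cat > pp.py <<'E'
from s2 import *
g=json.loads([l for l in open("log.jsonl")][-4]) 
def gp():
    for l in open("log.jsonl"):
        q,p,r=json.loads(l)
        if abs(p[0]-531.5)<.06 and abs(p[2]-93.7)<.1: g=(np.array(p),Ro.from_quat([r[1],r[2],r[3],r[0]]))
    return g
P0,R0=gp()
c_t=R0.inv().apply(np.array([549.3,55.9,P0[2]])-P0); c_t[1]=0
a=D(1.64); x_t=R0.inv().apply([np.cos(a),np.sin(a),0]); x_t[1]=0; x_t/=np.linalg.norm(x_t)
y_t=np.cross([0,-1,0],x_t) # z out of white = -tool y at grip(tool y down)
def corners(p,R):
    C=np.array([c_t+i*75*x_t+j*55*y_t for i,j in((1,1),(1,-1),(-1,-1),(-1,1))]); return np.array(p)+R.apply(C), np.array(p)+R.apply(c_t), R.apply(x_t)
E
python3 - <<'E'
from pp import *
print(c_t,x_t,y_t)
for psi,ro,pi,x,y in ((-22,np.pi-.09,0,612,93),(-22,np.pi-.09,2,612,93),(-18,np.pi-.09,2,612,93),(-19,np.pi-.09,2,618,93)):
    R=tool(TH+D(psi),ro,D(pi)); C,c,xd=corners([x,y,95],R); q,co=ikc(np.array([x,y,95.]),R,np.array([.47,1.,1.25,-.97,2.18,2.2]))
    print(psi,pi,C.round(1).tolist(),c.round(1),np.degrees(np.arctan2(xd[1],xd[0])).round(1),"white",R.apply([0,-1,0]).round(2),q.round(2),clear(q))
E
```

```text
[-4.57362615  0.         41.77080742] [-0.95596748  0.          0.29347263] [-0.29347263 -0.         -0.95596748]
-22 0 [[521.7, 114.1, 103.3], [515.8, 4.3, 100.4], [665.0, -3.4, 87.5], [671.0, 106.4, 90.4]] [593.4  55.3  95.4] 177.0 white [-0.08  0.03 -1.  ] [ 0.45  1.22  1.19 -0.91  2.07  2.49] (22, 37, 200)
-22 2 [[521.6, 113.9, 102.9], [515.7, 4.2, 96.3], [665.1, -3.2, 85.0], [671.0, 106.5, 91.6]] [593.4  55.4  94. ] 177.2 white [-0.07  0.06 -1.  ] [ 0.45  1.2   1.2  -0.9   2.05  2.5 ] (32, 44, 205)
-18 2 [[520.4, 107.5, 102.9], [522.1, -2.3, 96.3], [671.7, 0.8, 85.0], [669.9, 110.6, 91.6]] [596.   54.1  94. ] -178.8 white [-0.08  0.06 -1.  ] [ 0.47  1.19  1.24 -0.93  2.    2.5 ] (32, 22, 188)
-19 2 [[526.7, 109.1, 102.9], [526.5, -0.7, 96.3], [676.1, -0.2, 85.0], [676.2, 109.6, 91.6]] [601.4  54.4  94. ] -179.8 white [-0.08  0.06 -1.  ] [ 0.46  1.2   1.22 -0.93  2.02  2.49] (31, 34, 198)
```

Request:
{"name": "arm_command", "arguments": {
  "deltas": [
    [1,[11,5,3],[0.025,-0.093,0.031]],
    [1,[12,5,1],[0.025,-0.093,0.031]],
    [1,[12,4,0],[0.025,-0.093,0.031]],
    [1,[12,4,-2],[0.025,-0.093,0.031]],
    [1,[12,3,-4],[0.025,-0.093,0.031]],
    [1,[12,3,-5],[0.025,-0.093,0.031]],
    [1,[10,3,-5],[0.022,-0.093,0.031]],
    [1,[0,0,0],[0,0,0]]
  ]
}}

```text
t: 19.45
ee_pos: [606.6, 117.9, 234.0]
eef_rot: [0.677, 0.7, -0.033, -0.226]
ft_force: [-0.1, -0.5, -1.1]
gripper_width: 5.2
```

Run:
```python
from pp import *
R=tool(TH+D(-21),np.pi-.09,D(2)); go([612,95,130],R); slerp([612,95,130],R)
```

```text
t 19.45 pos [606.6 117.9 234. ] q [ 0.478  1.033  1.239 -0.953  2.195  2.193] F [-0.1 -0.5 -1.1] w 5.2
 shift(tool) [ 41.2 -96.8  17.6]  turn(tool) [0.045 0.045 0.185]  shift after turn [  21.8 -101.7   23.5]
from [606.6 117.9 234. ] rotvec [0.045 0.045 0.185] norm 0.2 shift tool now [ 41.2 -96.8  17.6] after [  21.8 -101.7   23.5]
12 [ 0.46  1.15  1.23 -0.92  2.06  2.47] 1e-25 False (66, 65, 999)
```

Request:
{"name": "arm_command", "arguments": {
  "deltas": [
    [1,[7,-18,4],[0.009,0.009,0.037]],
    [1,[6,-20,4],[0.009,0.009,0.037]],
    [1,[6,-20,4],[0.009,0.009,0.037]],
    [1,[5,-20,4],[0.009,0.009,0.037]],
    [1,[5,-16,4],[0.009,0.009,0.037]],
    [1,[0,0,0],[0,0,0]]
  ]
}}

```text
t: 20.2
ee_pos: [602.9, 96.1, 130.2]
eef_rot: [0.68, 0.714, -0.075, -0.148]
ft_force: [-0.8, -0.2, -0.1]
gripper_width: 5.5
```

Run:
```python
from pp import *
R=tool(TH+D(-21),np.pi-.09,D(2)); go([612,93,105],R); slerp([612,93,105],R)
s,c,Rc=st(False); C,cc,xd=corners(c,Rc); print(C.round(1).tolist(),cc.round(1))
d=optics.get_image("top"); cv2.imwrite('pics/t9c.png',cv2.resize(d['img'][140:290,200:400],None,fx=4,fy=4)[:,:,::-1])
q=optics.get_image('side')['img']; cv2.imwrite('pics/s9.png',cv2.resize(q[100:280,230:450],None,fx=3.6,fy=3.3)[:,:,::-1])
```

```text
t 20.2 pos [602.9  96.1 130.2] q [ 0.469  1.138  1.263 -0.913  2.045  2.468] F [-0.8 -0.2 -0.1] w 5.5
 shift(tool) [ 12.3 -24.    0.8]  turn(tool) [ 0.006 -0.013  0.02 ]  shift after turn [ 11.9 -24.2   0.8]
from [602.9  96.1 130.2] rotvec [ 0.006 -0.013  0.02 ] norm 0.02 shift tool now [ 12.3 -24.    0.8] after [ 11.9 -24.2   0.8]
12 [ 0.46  1.18  1.22 -0.91  2.04  2.49] 8e-30 False (42, 46, 207)
[[512.1, 114.1, 139.9], [509.5, 4.3, 133.2], [658.8, 1.7, 118.9], [661.4, 111.4, 125.6]] [585.4  57.9 129.4]
```

View pics/t9c.png

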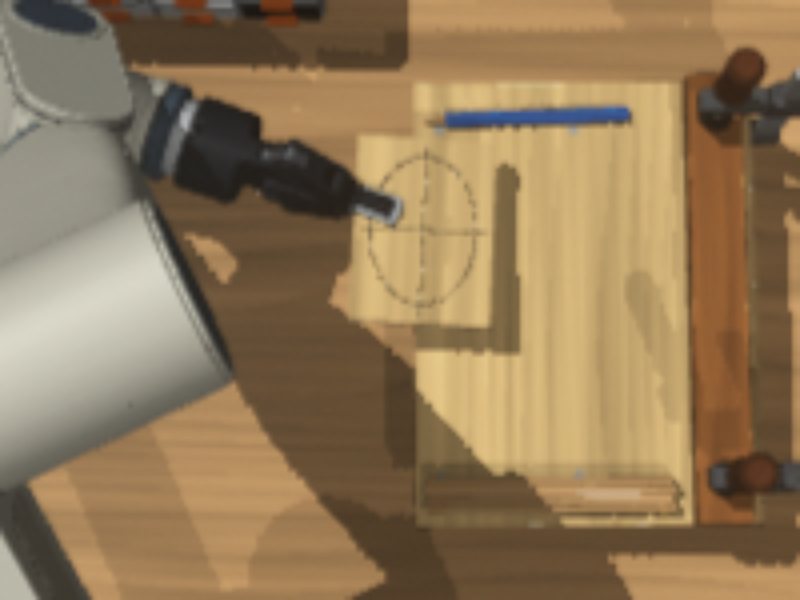

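View pics/s9.png

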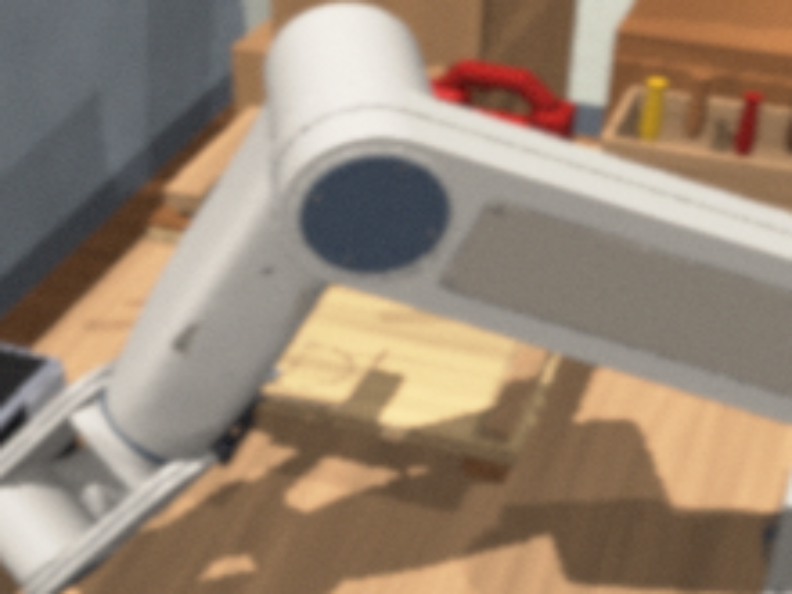

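Request:
{"name": "arm_command", "arguments": {
  "deltas": [
    [1,[3,-7,0],[0,-0.004,0.01]],
    [1,[3,-8,0],[0.003,-0.004,0.01]],
    [1,[3,-7,0],[0.003,-0.004,0]],
    [1,[2,-5,0],[0,0,0]],
    [1,[0,0,0],[0,0,0]]
  ]
}}

```text
t: 20.92
ee_pos: [612.9, 95.3, 103.0]
eef_rot: [0.678, 0.715, -0.089, -0.144]
ft_force: [-0.9, -0.2, -0.1]
gripper_width: 5.3
```

Run:
```python
from pp import *
R=tool(TH+D(-21),np.pi-.09,D(2)); go([612,95,92],R); slerp([612,95,92],R)
s,c,Rc=st(False); C,cc,xd=corners(c,Rc); print(C.round(1).tolist(),cc.round(1))
```

```text
t 20.93 pos [612.9  95.3 103. ] q [ 0.459  1.186  1.214 -0.906  2.04   2.494] F [-0.9 -0.2 -0.1] w 5.3
 shift(tool) [  0.2 -11.    1. ]  turn(tool) [-0.004 -0.001 -0.003]  shift after turn [  0.2 -11.    0.9]
from [612.9  95.3 103. ] rotvec [-0.004 -0.001 -0.003] norm 0.0 shift tool now [  0.2 -11.    1. ] after [  0.2 -11.    0.9]
12 [ 0.46  1.2   1.21 -0.9   2.04  2.5 ] 2e-20 False (29, 38, 200)
[[522.2, 114.5, 110.6], [518.2, 4.8, 103.7], [667.8, 0.1, 93.1], [671.7, 109.8, 99.9]] [595.   57.3 101.8]
```

Request:
{"name": "arm_command", "arguments": {
  "deltas": [
    [1,[0,-3,0],[0,0,0]],
    [1,[0,-2,0],[0,0,0]],
    [1,[0,-1,0],[0,0,0]],
    [1,[0,0,0],[0,0,0]]
  ]
}}

```text
t: 21.42
ee_pos: [612.5, 95.8, 96.9]
eef_rot: [0.678, 0.715, -0.089, -0.144]
ft_force: [-0.2, -0.8, -2.3]
gripper_width: 5.3
```

Request:
{"name": "arm_command", "arguments": {
  "deltas": [
    [1,[0,-1,0],[0,0,0]],
    [1,[0,-1,0],[0,0,0]],
    [1,[0,0,0],[0,0,0]]
  ]
}}

```text
t: 21.8
ee_pos: [612.6, 95.9, 96.0]
eef_rot: [0.679, 0.715, -0.089, -0.144]
ft_force: [0.2, -0.6, 0.7]
gripper_width: 5.4
```

Request:
{"name": "arm_command", "arguments": {
  "deltas": [
    [0.93,[0,0,0],[0,0,0]],
    [0.92,[0,-1,0],[0,0,0]],
    [0.91,[0,-1,0],[0,0,0]],
    [0.9,[0,0,0],[0,0,0]],
    [0.89,[0,-1,0],[0,0,0]],
    [0.88,[0,-1,0],[0,0,0]],
    [0.87,[0,0,0],[0,0,0]]
  ]
}}

```text
t: 22.68
ee_pos: [612.1, 96.2, 91.0]
eef_rot: [0.678, 0.715, -0.089, -0.144]
ft_force: [0.5, 0.1, 0.3]
gripper_width: 11.3
```

Run:
```python
from pp import *
R=tool(TH+D(-21),np.pi-.09,D(2)); go([612,95,90],R)
d=optics.get_image("top"); cv2.imwrite('pics/t10c.png',cv2.resize(d['img'][140:290,200:400],None,fx=4,fy=4)[:,:,::-1]); X=cloud(d)
for (x,y) in ((530,10),(530,50),(530,100),(560,50),(590,30),(640,20),(655,60),(655,100)):
    u,v=proj(d,np.array([x,y,92.])).round().astype(int); print((x,y),np.nanmedian(X[v-1:v+2,u-1:u+2,2]).round(1))
```

```text
t 22.68 pos [612.1  96.2  91. ] q [ 0.46   1.204  1.206 -0.901  2.035  2.504] F [0.5 0.1 0.3] w 11.3
 shift(tool) [ 0.4 -0.9  1.3]  turn(tool) [-0.003 -0.001 -0.004]  shift after turn [ 0.4 -0.9  1.3]
(530, 10) 91.2
(530, 50) 91.3
(530, 100) 90.9
(560, 50) 91.7
(590, 30) 87.3
(640, 20) 90.4
(655, 60) 91.6
(655, 100) 93.6
```

View pics/t10c.png

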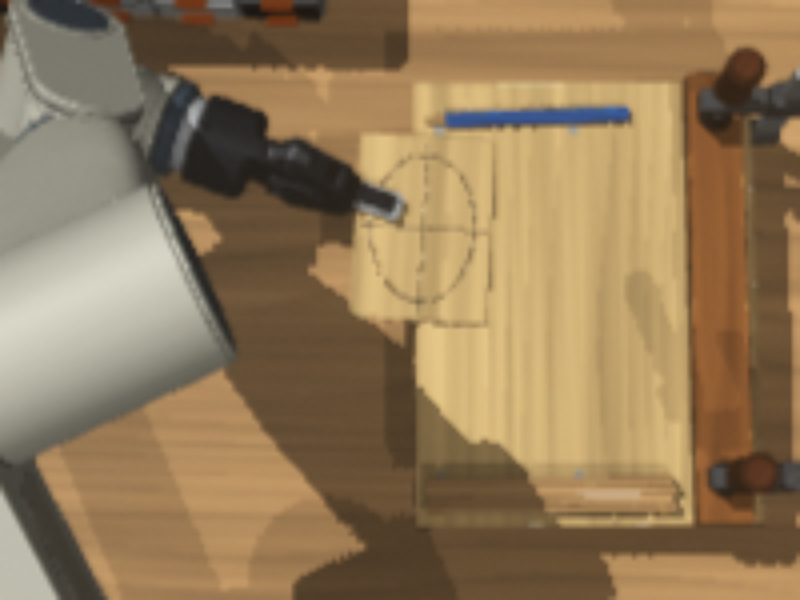

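Request:
{"name": "arm_command", "arguments": {
  "deltas": [
    [0.86,[0,-1,0],[0,0,0]],
    [0.84,[0,-1,0],[0,0,0]],
    [0.82,[0,0,0],[0,0,0]],
    [0.8,[0,0,0],[0,0,0]],
    [0.75,[0,0,0],[0,0,0]],
    [0.7,[0,0,0],[0,0,0]]
  ]
}}

```text
t: 23.48
ee_pos: [612.0, 96.4, 89.3]
eef_rot: [0.678, 0.715, -0.089, -0.144]
ft_force: [-1.1, -0.6, 0.1]
gripper_width: 25.6
```

Run:
```python
from pp import *
R=tool(TH+D(-21),np.pi-.09,D(2)); go([612,95,90],R)
d=optics.get_image("top"); X=cloud(d)
for (x,y) in ((530,10),(530,50),(530,100),(560,50),(560,90),(640,20),(655,60),(660,100)):
    u,v=proj(d,np.array([x,y,90.])).round().astype(int); print((x,y),np.nanmedian(X[v-1:v+2,u-1:u+2,2]).round(1))
```

```text
t 23.48 pos [612.   96.4  89.3] q [ 0.461  1.207  1.204 -0.9    2.034  2.506] F [-1.1 -0.6  0.1] w 25.6
 shift(tool) [0.4 0.8 1.3]  turn(tool) [-0.003 -0.001 -0.004]  shift after turn [0.4 0.8 1.3]
(530, 10) 91.9
(530, 50) 91.5
(530, 100) 88.7
(560, 50) 90.4
(560, 90) 90.4
(640, 20) 88.6
(655, 60) 91.0
(660, 100) 90.8
```

Run:
```python
from pp import *
d=optics.get_image("top"); X=cloud(d)
print(plane(d,224,145,0).round(),plane(d,224,131,100).round(),plane(d,167,145,0).round(),plane(d,280,145,0).round())
B=X[85:150,165:285].reshape(-1,3);B=B[B[:,2]>60]; print(np.nanpercentile(B,[1,50,99],axis=0).round())
s,c,Rc=st(False); el,w,A,A4=wrist(s["qpos"]); print("wrist",w.round(),A4.apply([0,1,0]).round(2)*63, clear(s["qpos"]))
cv2.imwrite('pics/t11.png',d['img'][:,:,::-1])
```

```text
[782. 347.   0.] [802. 330. 100.] [778. 545.   0.] [787. 153.   0.]
[[732. 151.  66.]
 [841. 330. 152.]
 [935. 505. 198.]]
wrist [704. 363. 100.] [-50.4   18.9  -32.76] (27, 38, 199)
```

View pics/t11.png

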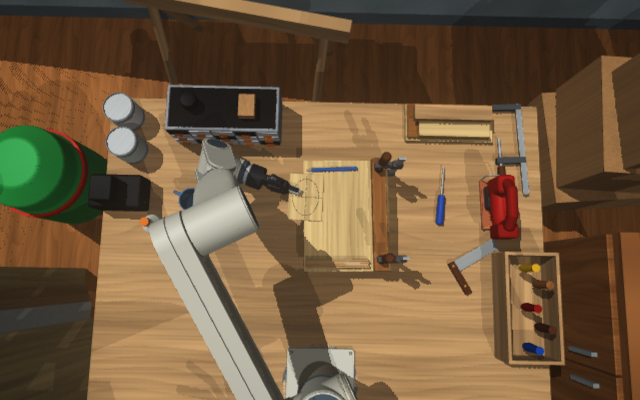

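```bash
cat >> s2.py <<'E'
_c=clear
def clear(q):
    el,w,A,A4=wrist(q); a=A4.apply([0,1,0]); return _c(q)+("xmax",round(w[0]+63*abs(a[0])+47*np.sqrt(1-a[0]**2)),"w",w.round())
E
python3 - <<'E'
from pp import *
for x,pi in ((606,14),(615,14),(600,10)):
    R=tool(TH+D(-21),np.pi-.09,D(pi)); slerp([x,150,98],R,6)
R=tool(TH+D(-10),np.pi-.3,D(14));slerp([600,160,230],R,6)
E
```

```text
from [612.   96.4  89.3] rotvec [ 0.206  0.018 -0.004] norm 0.21 shift tool now [-23.7   4.9 -49. ] after [-22.9  -5.4 -49.3]
6 [ 0.52  1.12  1.2  -0.76  1.94  2.51] 2e-26 False (94, 45, 999, 'xmax', 774, 'w', array([696., 409., 166.]))
from [612.   96.4  89.3] rotvec [ 0.206  0.018 -0.004] norm 0.21 shift tool now [-15.3   5.5 -51.9] after [-14.3  -5.3 -52.2]
6 [ 0.51  1.13  1.18 -0.77  1.95  2.5 ] 2e-27 False (94, 55, 999, 'xmax', 783, 'w', array([705., 409., 166.]))
from [612.   96.4  89.3] rotvec [ 0.136  0.012 -0.004] norm 0.14 shift tool now [-29.4   4.5 -47. ] after [-28.9  -2.1 -47.5]
6 [ 0.52  1.15  1.2  -0.78  1.99  2.52] 2e-27 False (75, 30, 999, 'xmax', 769, 'w', array([691., 412., 147.]))
from [612.   96.4  89.3] rotvec [ 0.166  0.226 -0.24 ] norm 0.37 shift tool now [-43.9 135.2 -61.5] after [-55.9 110.1 -93.5]
6 [ 0.58  0.9   1.35 -0.89  1.92  2.17] 3e-30 False (223, 999, 999, 'xmax', 717, 'w', array([639., 431., 298.]))
```

Request:
{"name": "arm_command", "arguments": {
  "deltas": [
    [0.4,[0,0,0],[0,0,0]],
    [0.1,[0,0,0],[0,0,0]],
    [0,[0,0,0],[0,0,0]],
    [0,[-3,1,-7],[0.015,0.003,-0.005]],
    [0,[-4,1,-9],[0.03,0.003,-0.005]],
    [0,[-4,1,-9],[0.035,0.003,-0.005]],
    [0,[-4,0,-9],[0.035,0.003,-0.005]],
    [0,[-4,0,-9],[0.035,0.003,-0.005]],
    [0,[-3,0,-8],[0.03,0.003,-0.005]],
    [0,[0,0,0],[0,0,0]]
  ]
}}

```text
t: 24.82
ee_pos: [608.1, 156.2, 102.1]
eef_rot: [0.604, 0.78, -0.084, -0.138]
ft_force: [-0.6, 0.2, 0.4]
gripper_width: 85.3
```

Run:
```python
from pp import *
R=tool(TH+D(-10),np.pi-.3,D(14)); go([600,165,330],R); slerp([600,165,330],R,6)
d=optics.get_image("top"); cv2.imwrite('pics/t12c.png',cv2.resize(d['img'][140:290,200:400],None,fx=4,fy=4)[:,:,::-1])
```

```text
t 24.82 pos [608.1 156.2 102.1] q [ 0.523  1.128  1.19  -0.762  1.961  2.477] F [-0.6  0.2  0.4] w 85.3
 shift(tool) [-36.1 217.6 -58.4]  turn(tool) [-0.028  0.184 -0.228]  shift after turn [-73.6 206.8 -62.5]
from [608.1 156.2 102.1] rotvec [-0.028  0.184 -0.228] norm 0.29 shift tool now [-36.1 217.6 -58.4] after [-73.6 206.8 -62.5]
6 [ 0.58  0.78  1.33 -0.93  2.01  2.05] 7e-30 False (321, 999, 999, 'xmax', 716, 'w', array([639., 436., 398.]))
```

View pics/t12c.png

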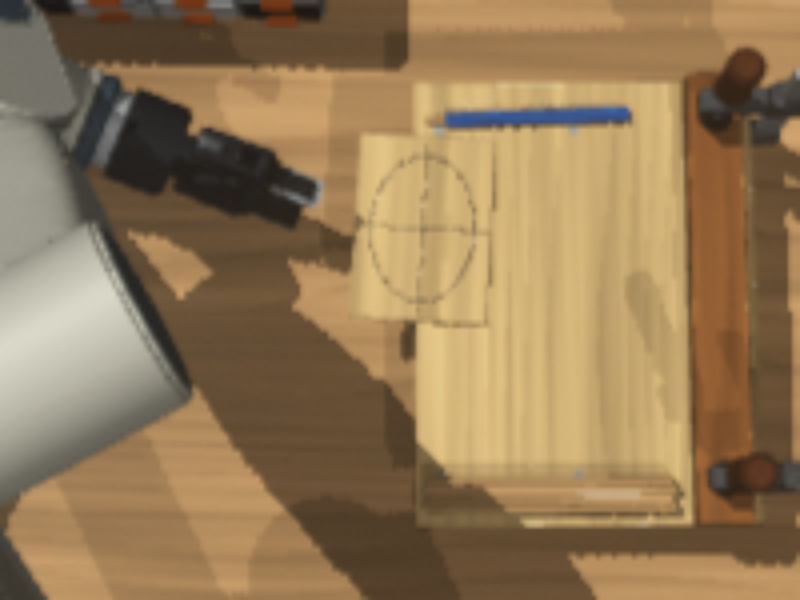

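```bash
python3 - <<'E'
from pp import *
d=optics.get_image("top"); f=lambda a,b,z=90:plane(d,200+(a+.5)/4-.5,140+(b+.5)/4-.5,z).round(1)[:2]
print("panel corners",f(495,135),f(487,326),f(350,318),f(360,133))
print("pencil tip",f(428,120,88),"low edge",f(445,128,92),f(630,121,92),f(630,106,92))
print("deck edge",f(415,85,84),f(415,520,84))
E
python3 - <<'E'
from s2 import *
R=tool(TH+D(-10),np.pi-.3,D(14)); slerp([608,170,350],R,6)
E
```

```text
panel corners [670.3   2.3] [514.1   5.8] [518.1 115.7] [669.5 112. ]
pencil tip [682.  57.] low edge [674.8  43. ] [ 684.  -107.3] [ 696.4 -107.2]
deck edge [711.9  68.4] [358.9  59.8]
from [607.7 155.3 101.3] rotvec [-0.027  0.185 -0.227] norm 0.29 shift tool now [-32.5 236.6 -70.8] after [-72.  226.6 -74.3]
6 [ 0.58  0.77  1.29 -0.95  2.04  2.01] 1e-29 False (340, 999, 999, 'xmax', 723, 'w', array([647., 441., 418.]))
```

Request:
{"name": "arm_command", "arguments": {
  "deltas": [
    [0,[-5,28,-10],[0,0.03,-0.04]],
    [0,[-6,38,-12],[0,0.03,-0.04]],
    [0,[-6,42,-12],[0,0.03,-0.04]],
    [0,[-6,42,-12],[0,0.03,-0.04]],
    [0,[-5,42,-12],[0,0.03,-0.04]],
    [0,[-5,40,-12],[0,0.03,-0.03]],
    [0,[0,0,0],[0,0,0]]
  ]
}}

```text
t: 25.8
ee_pos: [626.3, 159.5, 347.0]
eef_rot: [0.591, 0.791, 0.065, -0.142]
ft_force: [-0.5, -0.5, -0.5]
gripper_width: 85.5
```

Run:
```python
from s2 import *
s,c,Rc=st(); print(s['t'],c,s['qpos'].round(2))
slerp([650,130,330],down(),12)
```

```text
25.8 [626.31875437 159.48810694 346.97323725] [ 0.56  0.78  1.26 -0.95  2.03  1.97]
from [626.3 159.5 347. ] rotvec [ 0.718  1.215 -1.214] norm 1.86 shift tool now [29.5 -0.5 29.1] after [-30.3  22.7  17. ]
12 [0.18 0.41 1.46 0.   1.27 0.15] 9e-29 False (565, 999, 999, 'xmax', 707, 'w', array([650., 130., 612.]))
```

Request:
{"name": "arm_command", "arguments": {
  "deltas": [
    [1,[0,0,0],[0.06,0.101,-0.101]],
    [1,[0,0,0],[0.06,0.101,-0.101]],
    [1,[0,0,0],[0.06,0.101,-0.101]],
    [1,[0,0,0],[0.06,0.101,-0.101]],
    [1,[0,0,0],[0.06,0.101,-0.101]],
    [1,[0,0,0],[0.06,0.101,-0.101]],
    [1,[0,0,0],[0.06,0.101,-0.101]],
    [1,[0,0,0],[0.06,0.101,-0.101]],
    [1,[0,0,0],[0.06,0.101,-0.101]],
    [1,[0,0,0],[0.06,0.101,-0.101]],
    [1,[0,0,0],[0.06,0.101,-0.101]],
    [1,[0,0,0],[0.06,0.101,-0.101]],
    [1,[0,0,0],[0,0,0]]
  ]
}}

```text
t: 27.42
ee_pos: [619.1, 153.7, 324.1]
eef_rot: [-0.029, 0.687, 0.726, -0.01]
ft_force: [0.2, -0.4, -0.7]
gripper_width: 0.3
```

Run:
```python
from s2 import *
go([702,86,150],down())
```

```text
t 27.43 pos [619.1 153.7 324.1] q [0.209 0.394 1.499 0.037 1.299 0.143] F [ 0.2 -0.4 -0.7] w 0.3
 shift(tool) [-76.8  88.3 167.5]  turn(tool) [-0.055 -0.027  0.021]  shift after turn [-70.4  80.6 174.1]
```

Request:
{"name": "arm_command", "arguments": {
  "deltas": [
    [1,[-18,20,0],[-0.055,-0.027,0.021]],
    [1,[-18,22,10],[0,0,0]],
    [1,[-18,20,20],[0,0,0]],
    [1,[-15,18,30],[0,0,0]],
    [1,[0,0,35],[0,0,0]],
    [1,[0,0,35],[0,0,0]],
    [1,[0,0,30],[0,0,0]],
    [1,[0,0,0],[0,0,0]]
  ]
}}

```text
t: 28.42
ee_pos: [698.3, 86.3, 149.0]
eef_rot: [0.004, 0.702, 0.712, -0.009]
ft_force: [-0.9, 0.1, -0.2]
gripper_width: 0.4
```

Run:
```python
from s2 import *
go([702,87,100],down())
```

```text
t 28.43 pos [698.3  86.3 149. ] q [ 0.113  0.652  1.495 -0.021  1.003  0.111] F [-0.9  0.1 -0.2] w 0.4
 shift(tool) [ 1.5  4.  48.9]  turn(tool) [-0.007  0.018 -0.02 ]  shift after turn [ 0.5  3.7 49. ]
```

Request:
{"name": "arm_command", "arguments": {
  "deltas": [
    [1,[1,4,18],[0,0.018,-0.02]],
    [1,[0,0,18],[0,0,0]],
    [1,[0,0,12],[0,0,0]],
    [1,[0,0,0],[0,0,0]]
  ]
}}

```text
t: 28.92
ee_pos: [703.5, 88.0, 100.0]
eef_rot: [-0.001, 0.695, 0.719, -0.001]
ft_force: [0.0, -0.1, -0.4]
gripper_width: -0.1
```

Run:
```python
from s2 import *
go([673,87,100],down())
d=optics.get_image("top"); cv2.imwrite('pics/t13c.png',cv2.resize(d['img'][140:290,200:400],None,fx=4,fy=4)[:,:,::-1])
```

```text
t 28.93 pos [703.5  88.  100. ] q [ 0.108  0.717  1.502 -0.     0.925  0.074] F [ 0.  -0.1 -0.4] w -0.1
 shift(tool) [  0.  -30.5   0.1]  turn(tool) [-0.003  0.     0.001]  shift after turn [  0.  -30.5   0. ]
```

View pics/t13c.png

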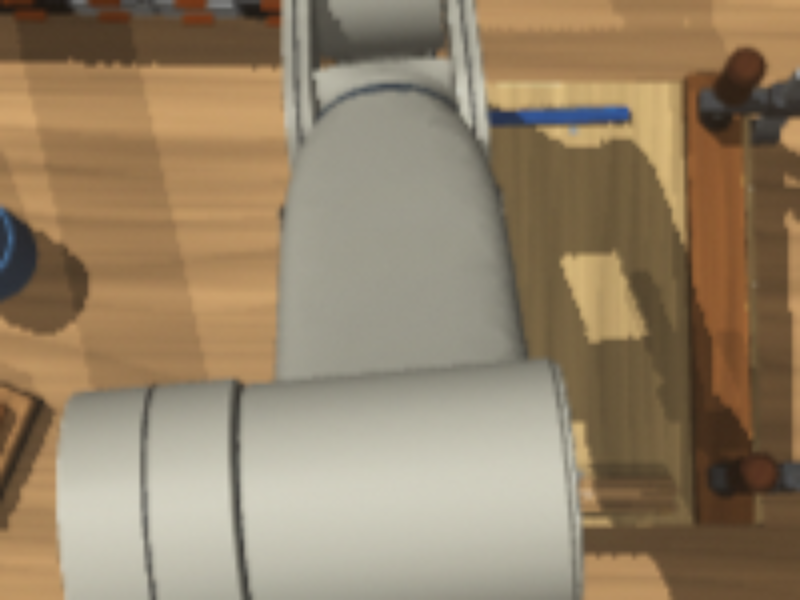

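Request:
{"name": "arm_command", "arguments": {
  "deltas": [
    [1,[0,-8,0],[0,0,0]],
    [1,[0,-8,0],[0,0,0]],
    [1,[0,-6,0],[0,0,0]],
    [1,[0,-6,0],[0,0,0]],
    [1,[0,-5,0],[0,0,0]],
    [1,[0,0,0],[0,0,0]]
  ]
}}

```text
t: 29.72
ee_pos: [669.5, 87.0, 103.3]
eef_rot: [0.001, 0.695, 0.719, 0.001]
ft_force: [-0.3, 0.2, -0.1]
gripper_width: -0.2
```

Request:
{"name": "arm_command", "arguments": {
  "deltas": [
    [1,[0,12,0],[0,0,0]],
    [1,[5,10,-20],[0,0,0]],
    [0.5,[20,0,-40],[0,0,0]],
    [0,[30,-20,-50],[0,0,0]],
    [0,[35,-30,-40],[0,0,0]],
    [0,[25,-30,0],[0,0,0]],
    [0,[0,0,0],[0,0,0]]
  ]
}}

```text
t: 30.6
ee_pos: [613.0, 203.7, 258.5]
eef_rot: [0.001, 0.696, 0.718, 0.003]
ft_force: [0.6, 0.3, 0.0]
gripper_width: 85.0
```

Run:
```python
from s2 import *
go([585,170,200],down())
d=optics.get_image("top"); cv2.imwrite('pics/t14c.png',cv2.resize(d['img'][140:290,200:400],None,fx=4,fy=4)[:,:,::-1])
d=optics.get_image("side"); cv2.imwrite('pics/s14c.png',cv2.resize(d['img'][140:260,260:420],None,fx=5,fy=5)[:,:,::-1])
```

```text
t 30.6 pos [613.  203.7 258.5] q [0.302 0.443 1.578 0.    1.115 0.271] F [0.6 0.3 0. ] w 85.0
 shift(tool) [-32.9 -29.3  58.3]  turn(tool) [ 0.006 -0.002 -0.002]  shift after turn [-32.7 -29.1  58.5]
```

View pics/t14c.png

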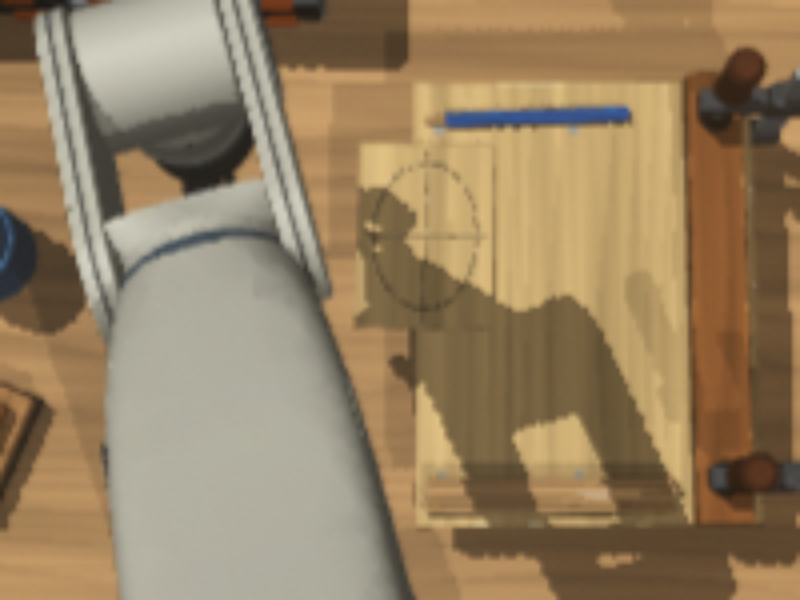

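View pics/s14c.png

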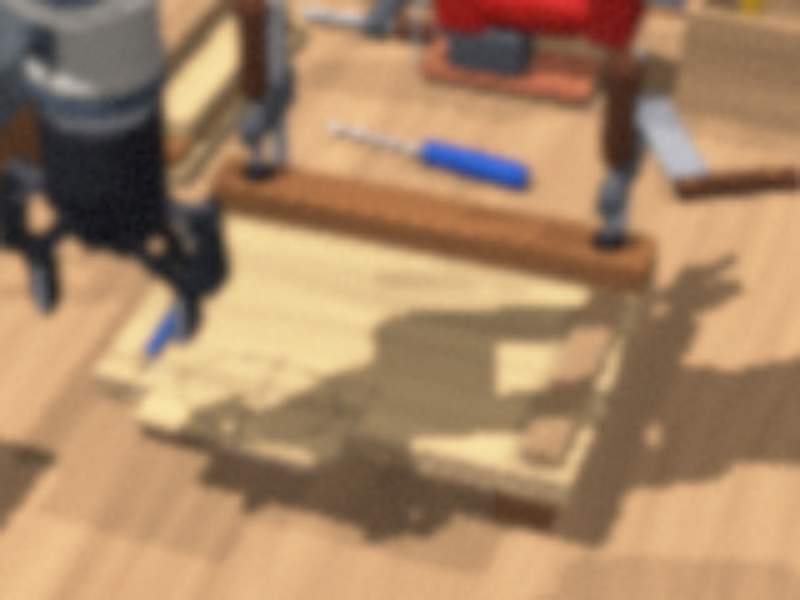

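Request:
{"name": "arm_command", "arguments": {
  "deltas": [
    [0,[-30,-16,10],[0.006,0,0]],
    [0,[-22,-14,35],[0,0,0]],
    [0,[-5,0,40],[0,0,0]],
    [0,[0,0,40],[0,0,0]],
    [0,[0,0,28],[0,0,0]],
    [0,[0,0,0],[0,0,0]]
  ]
}}

```text
t: 31.45
ee_pos: [594.4, 137.1, 98.7]
eef_rot: [0.001, 0.699, 0.715, 0.002]
ft_force: [-0.1, -0.5, 1.0]
gripper_width: 85.5
```

Run:
```python
from s2 import *
go([586,128,92.3],down())
```

```text
t 31.45 pos [594.4 137.1  98.7] q [0.207 0.601 1.749 0.    0.788 0.185] F [-0.1 -0.5  1. ] w 85.5
 shift(tool) [-8.9 -8.6  6.4]  turn(tool) [ 0.003 -0.001 -0.011]  shift after turn [-8.8 -8.6  6.4]
```

Request:
{"name": "arm_command", "arguments": {
  "deltas": [
    [0,[0,-6,6],[0.003,0,-0.011]],
    [0,[0,-1,0],[0,0,0]],
    [0,[0,0,0],[0,0,0]]
  ]
}}

```text
t: 31.82
ee_pos: [589.5, 136.3, 94.6]
eef_rot: [0.001, 0.695, 0.719, 0.002]
ft_force: [-0.7, -0.6, -0.1]
gripper_width: 85.2
```

Request:
{"name": "arm_command", "arguments": {
  "deltas": [
    [0,[-8,0,0],[0,0,0]],
    [0,[-10,0,0],[0,0,0]],
    [0,[-10,0,0],[0,0,0]],
    [0,[-10,0,0],[0,0,0]],
    [0,[-10,0,0],[0,0,0]],
    [0,[0,0,0],[0,0,0]]
  ]
}}

```text
t: 32.58
ee_pos: [592.2, 84.6, 96.4]
eef_rot: [0.002, 0.696, 0.718, 0.003]
ft_force: [-0.3, 0.1, 0.5]
gripper_width: 85.1
```

Run:
```python
from s2 import *
go([586,-20,92],down())
d=optics.get_image("top"); cv2.imwrite('pics/t15c.png',cv2.resize(d['img'][140:290,200:400],None,fx=4,fy=4)[:,:,::-1])
d=optics.get_image("side"); cv2.imwrite('pics/s15c.png',cv2.resize(d['img'][140:260,260:420],None,fx=5,fy=5)[:,:,::-1])
```

```text
t 32.58 pos [592.2  84.6  96.4] q [1.21e-01 5.91e-01 1.78e+00 1.00e-03 7.64e-01 8.80e-02] F [-0.3  0.1  0.5] w 85.1
 shift(tool) [-104.3   -9.6    4.1]  turn(tool) [ 0.007 -0.002 -0.001]  shift after turn [-104.3   -9.6    4.4]
```

View pics/s15c.png

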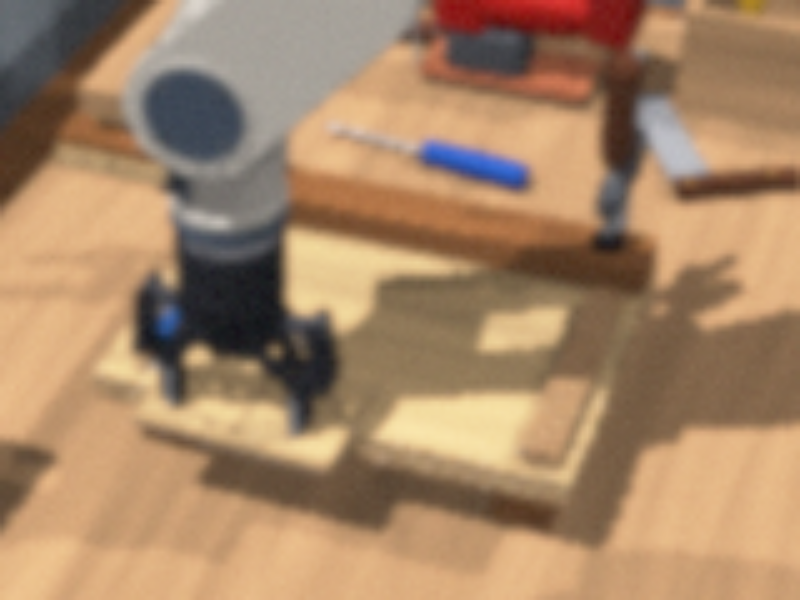

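View pics/t15c.png

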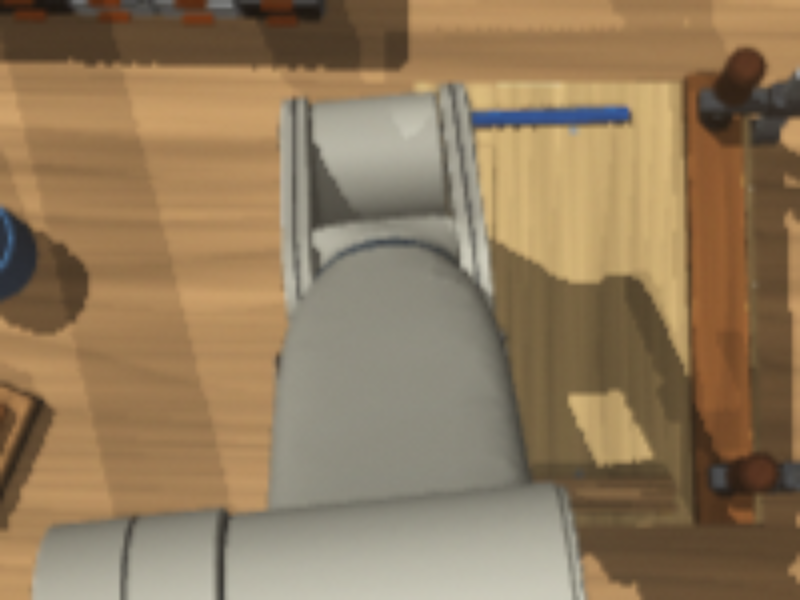

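Request:
{"name": "arm_command", "arguments": {
  "deltas": [
    [0,[0,0,-12],[0,0,0]],
    [0,[25,-3,0],[0.007,0,0]],
    [0,[25,-3,0],[0,0,0]],
    [0,[10,0,4],[0,0,0]],
    [0,[0,0,5],[0,0,0]],
    [0,[0,0,0],[0,0,0]]
  ]
}}

```text
t: 33.42
ee_pos: [585.0, 147.4, 102.2]
eef_rot: [0.0, 0.695, 0.719, 0.002]
ft_force: [1.3, 0.2, 0.9]
gripper_width: 85.2
```

Run:
```python
from s2 import *
go([586,135,91],down())
d=optics.get_image("side"); cv2.imwrite('pics/s16c.png',cv2.resize(d['img'][140:260,260:420],None,fx=5,fy=5)[:,:,::-1])
```

```text
t 33.42 pos [585.  147.4 102.2] q [0.226 0.589 1.763 0.002 0.787 0.19 ] F [1.3 0.2 0.9] w 85.2
 shift(tool) [-12.5   0.5  11.2]  turn(tool) [ 0.002 -0.002  0.002]  shift after turn [-12.4   0.6  11.2]
```

View pics/s16c.png

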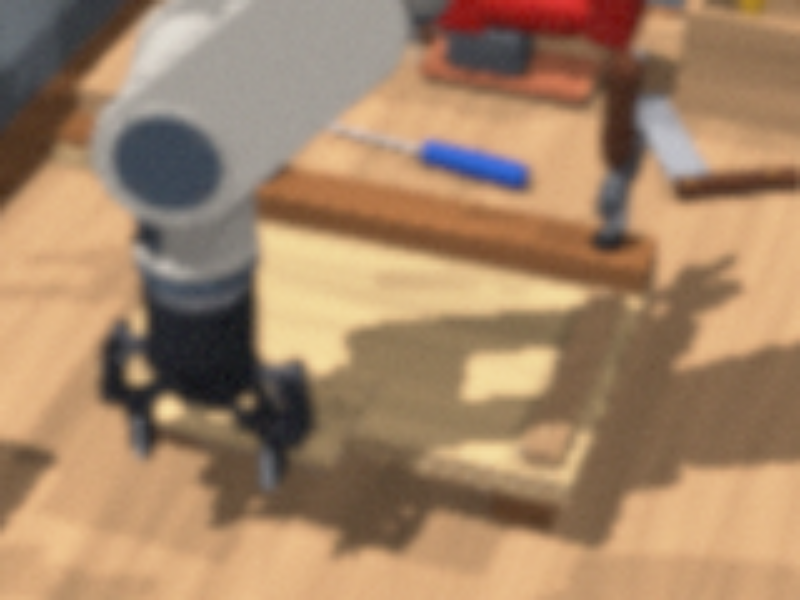

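Request:
{"name": "arm_command", "arguments": {
  "deltas": [
    [0,[0,0,7],[0,0,0]],
    [0,[0,0,4],[0,0,0]],
    [0,[0,0,0],[0,0,0]]
  ]
}}

```text
t: 33.85
ee_pos: [585.3, 145.9, 90.4]
eef_rot: [0.0, 0.695, 0.719, 0.001]
ft_force: [0.1, 0.6, -0.2]
gripper_width: 85.4
```

Request:
{"name": "arm_command", "arguments": {
  "deltas": [
    [0,[0,0,0.5],[0,0,0]],
    [0,[0,0,0],[0,0,0]]
  ]
}}

```text
t: 34.1
ee_pos: [585.3, 145.8, 89.8]
eef_rot: [0.0, 0.696, 0.718, 0.001]
ft_force: [-0.3, -0.5, 0.2]
gripper_width: 85.2
```

Request:
{"name": "arm_command", "arguments": {
  "deltas": [
    [0,[-10,0,0],[0,0,0]],
    [0,[-8,0,0],[0,0,0]],
    [0,[-8,0,0],[0,0,0]],
    [0,[-8,0,0],[0,0,0]],
    [0,[-6,0,0],[0,0,0]],
    [0,[0,0,0],[0,0,0]]
  ]
}}

```text
t: 34.85
ee_pos: [586.9, 102.5, 90.1]
eef_rot: [0.0, 0.696, 0.718, 0.002]
ft_force: [-0.4, -0.0, -0.1]
gripper_width: 85.3
```

Run:
```python
from s2 import *
go([586,-20,91.3],down())
d=optics.get_image("side"); cv2.imwrite('pics/s17c.png',cv2.resize(d['img'][140:260,260:420],None,fx=5,fy=5)[:,:,::-1])
```

```text
t 34.85 pos [586.9 102.5  90.1] q [0.152 0.599 1.784 0.002 0.756 0.119] F [-0.4 -0.  -0.1] w 85.3
 shift(tool) [-122.4   -4.7   -1.5]  turn(tool) [ 0.003 -0.002 -0.001]  shift after turn [-122.4   -4.9   -1.2]
```

View pics/s17c.png

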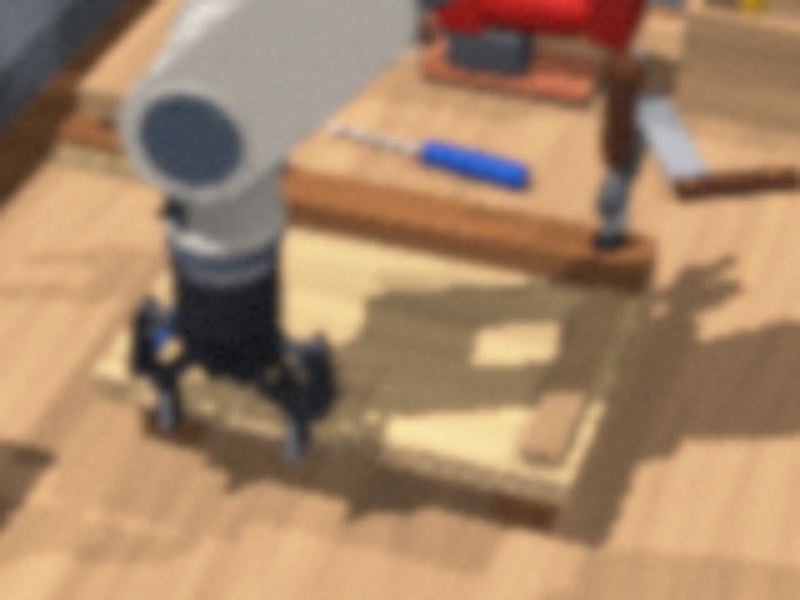

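Request:
{"name": "arm_command", "arguments": {
  "deltas": [
    [0,[-5,-1,-1.5],[0,0,0]],
    [0,[-6,0,0],[0,0,0]],
    [0,[0,0,0],[0,0,0]]
  ]
}}

```text
t: 35.28
ee_pos: [586.2, 91.4, 91.7]
eef_rot: [0.0, 0.696, 0.719, 0.002]
ft_force: [0.2, 0.3, 0.1]
gripper_width: 85.2
```

Request:
{"name": "arm_command", "arguments": {
  "deltas": [
    [0,[-6,-1,0],[0,0,0]],
    [0,[-6,0,0],[0,0,0]],
    [0,[-6,0,0],[0,0,0]],
    [0,[0,0,0],[0,0,0]]
  ]
}}

```text
t: 35.78
ee_pos: [585.8, 72.1, 91.8]
eef_rot: [0.0, 0.696, 0.719, 0.002]
ft_force: [-0.7, -0.1, 0.0]
gripper_width: 85.2
```

Past the deck edge with no collision. Continuing to push.

Request:
{"name": "arm_command", "arguments": {
  "deltas": [
    [0,[-10,0,0],[0,0,0]],
    [0,[-10,0,0],[0,0,0]],
    [0,[-10,0,0],[0,0,0]],
    [0,[-10,0,0],[0,0,0]],
    [0,[-8,0,0],[0,0,0]],
    [0,[0,0,0],[0,0,0]]
  ]
}}

```text
t: 36.52
ee_pos: [587.6, 20.2, 91.7]
eef_rot: [0.0, 0.696, 0.718, 0.002]
ft_force: [0.2, -0.6, 0.4]
gripper_width: 85.6
```

Run:
```python
from s2 import *
go([584,-20,91.5],down())
d=optics.get_image("side"); cv2.imwrite('pics/s18c.png',cv2.resize(d['img'][140:260,260:420],None,fx=5,fy=5)[:,:,::-1])
d=optics.get_image("top"); cv2.imwrite('pics/t18c.png',cv2.resize(d['img'][140:290,200:400],None,fx=4,fy=4)[:,:,::-1])
```

```text
t 36.52 pos [587.6  20.2  91.7] q [ 0.013  0.588  1.802  0.003  0.749 -0.021] F [ 0.2 -0.6  0.4] w 85.6
 shift(tool) [-40.1  -4.8   0.1]  turn(tool) [ 0.003 -0.002 -0.001]  shift after turn [-40.1  -4.9   0.2]
```

View pics/s18c.png

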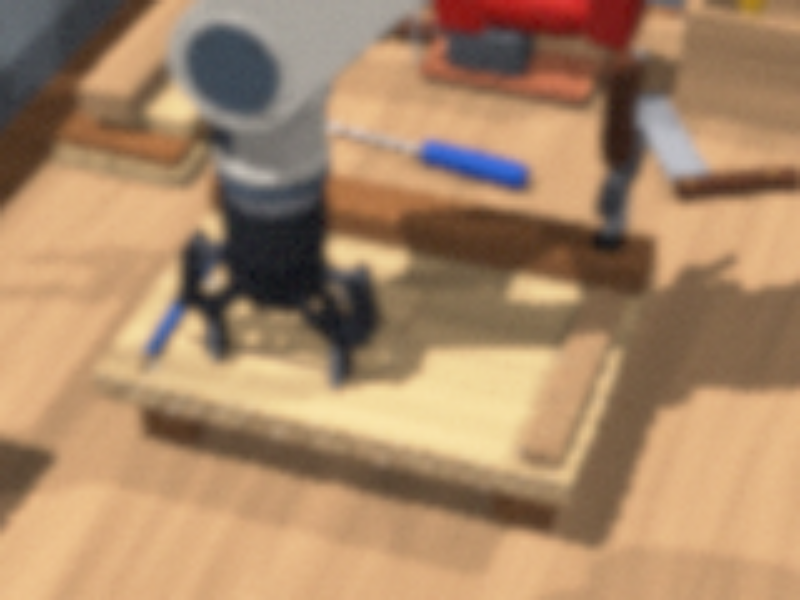

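View pics/t18c.png

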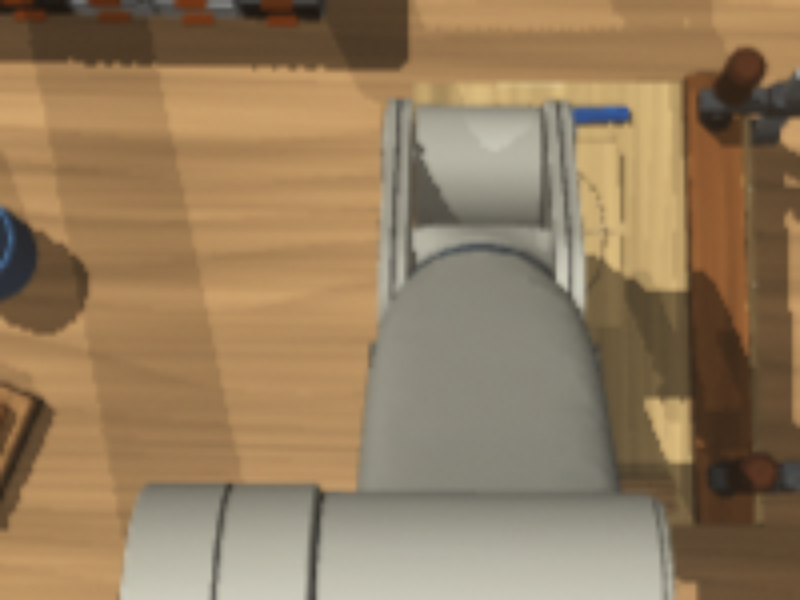

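Request:
{"name": "arm_command", "arguments": {
  "deltas": [
    [0,[-9,-1,0],[0,0,0]],
    [0,[-9,-1,0],[0,0,0]],
    [0,[-9,-1,0],[0,0,0]],
    [0,[-8,0,0],[0,0,0]],
    [0,[-5,0,0],[0,0,0]],
    [0,[0,0,0],[0,0,0]]
  ]
}}

```text
t: 37.38
ee_pos: [585.7, -21.8, 91.6]
eef_rot: [0.0, 0.695, 0.719, 0.002]
ft_force: [0.5, -0.3, 0.4]
gripper_width: 85.8
```

Request:
{"name": "arm_command", "arguments": {
  "deltas": [
    [0,[-2,0,0],[0,0,0]],
    [0,[-2,0,0],[0,0,0]],
    [0,[0,0,0],[0,0,0]]
  ]
}}

```text
t: 37.75
ee_pos: [585.8, -25.7, 91.5]
eef_rot: [0.0, 0.695, 0.719, 0.002]
ft_force: [-0.6, 0.0, 0.0]
gripper_width: 85.3
```

Request:
{"name": "arm_command", "arguments": {
  "deltas": [
    [0,[-2,0,0],[0,0,0]],
    [0,[-1.5,0,0],[0,0,0]],
    [0,[0,0,0],[0,0,0]]
  ]
}}

```text
t: 38.12
ee_pos: [585.9, -29.2, 91.5]
eef_rot: [0.0, 0.695, 0.719, 0.002]
ft_force: [0.4, 0.8, -0.4]
gripper_width: 85.6
```

Request:
{"name": "arm_command", "arguments": {
  "deltas": [
    [0,[-1,0,0],[0,0,0]],
    [0,[-1,0,0],[0,0,0]]
  ]
}}

```text
t: 38.38
ee_pos: [586.0, -31.2, 91.5]
eef_rot: [0.0, 0.695, 0.719, 0.002]
ft_force: [1.0, 0.7, -0.3]
gripper_width: 85.2
```

Request:
{"name": "arm_command", "arguments": {
  "deltas": [
    [0,[-1,0,0],[0,0,0]]
  ]
}}

```text
t: 38.5
ee_pos: [586.0, -32.2, 91.5]
eef_rot: [0.0, 0.695, 0.719, 0.002]
ft_force: [-0.1, 0.6, -0.4]
gripper_width: 85.2
```

Request:
{"name": "arm_command", "arguments": {
  "deltas": [
    [0,[-1,0,0],[0,0,0]]
  ]
}}

```text
t: 38.62
ee_pos: [586.2, -33.1, 91.5]
eef_rot: [0.0, 0.695, 0.719, 0.002]
ft_force: [0.7, 5.5, -0.1]
gripper_width: 85.5
```

Request:
{"name": "arm_command", "arguments": {
  "deltas": [
    [0,[-1,0,0],[0,0,0]]
  ]
}}

```text
t: 38.75
ee_pos: [586.4, -33.3, 91.6]
eef_rot: [-0.0, 0.696, 0.718, 0.003]
ft_force: [1.0, 8.6, 0.5]
gripper_width: 85.3
```

Run:
```python
from s2 import *
go([584,-34,91.5],down())
d=optics.get_image("top"); cv2.imwrite('pics/t19c.png',cv2.resize(d['img'][150:270,300:400],None,fx=5,fy=5)[:,:,::-1])
```

```text
t 38.75 pos [586.4 -33.3  91.6] q [-0.079  0.588  1.803  0.007  0.748 -0.117] F [1.  8.6 0.5] w 85.3
 shift(tool) [-0.6 -2.5  0.1]  turn(tool) [ 0.004 -0.004 -0.001]  shift after turn [-0.6 -2.5  0.1]
```

View pics/t19c.png

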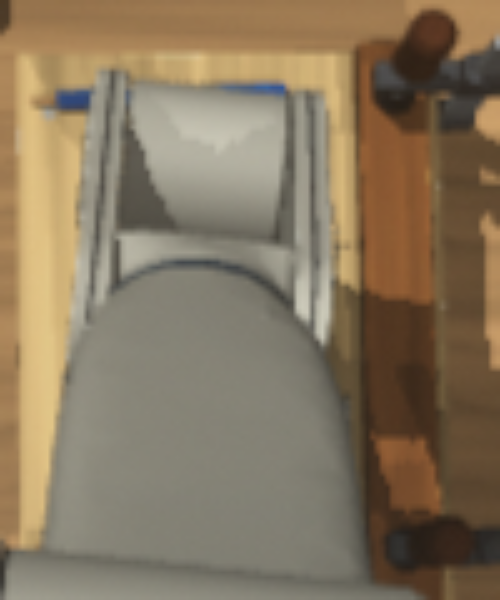

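Request:
{"name": "arm_command", "arguments": {
  "deltas": [
    [0,[-1,0,0],[0,0,0]],
    [0,[-1.5,0,0],[0,0,0]]
  ]
}}

```text
t: 39.05
ee_pos: [586.5, -33.4, 91.6]
eef_rot: [-0.002, 0.696, 0.718, 0.004]
ft_force: [0.3, 12.2, 0.6]
gripper_width: 85.3
```

Request:
{"name": "arm_command", "arguments": {
  "deltas": [
    [0,[-1.5,0,0],[0,0,0]],
    [0,[-2,0,0],[0,0,0]]
  ]
}}

```text
t: 39.3
ee_pos: [586.5, -33.5, 91.6]
eef_rot: [-0.003, 0.697, 0.717, 0.006]
ft_force: [1.0, 15.1, 0.9]
gripper_width: 85.3
```

Request:
{"name": "arm_command", "arguments": {
  "deltas": [
    [0,[6,0,0],[0,0,0]],
    [0,[14,0,0],[0,0,0]],
    [0,[0,0,-25],[0,0,0]],
    [0,[20,0,-40],[0,0,0]],
    [0,[45,0,-50],[0,0,0]],
    [0,[55,0,-50],[0,0,0]],
    [0,[58,0,-30],[0,0,0]],
    [0,[58,0,0],[0,0,0]],
    [0,[50,0,0],[0,0,0]],
    [0,[0,0,0],[0,0,0]]
  ]
}}

```text
t: 40.55
ee_pos: [576.2, 266.6, 283.0]
eef_rot: [-0.003, 0.697, 0.717, 0.006]
ft_force: [0.7, -0.6, 0.1]
gripper_width: 85.6
```

Run:
```python
from s2 import *
go([584,-20,110],down())
d=optics.get_image("top"); cv2.imwrite('pics/t20.png',d['img'][:,:,::-1]); cv2.imwrite('pics/t20c.png',cv2.resize(d['img'][155:275,290:400],None,fx=5,fy=5,interpolation=cv2.INTER_CUBIC)[:,:,::-1])
s=optics.get_image("side"); cv2.imwrite('pics/s20c.png',cv2.resize(s['img'][150:250,270:400],None,fx=6,fy=6,interpolation=cv2.INTER_CUBIC)[:,:,::-1])
```

```text
t 40.55 pos [576.2 266.6 283. ] q [0.41  0.4   1.584 0.011 1.148 0.377] F [ 0.7 -0.6  0.1] w 85.6
 shift(tool) [-288.9   -1.3  169.3]  turn(tool) [ 0.005 -0.013 -0.004]  shift after turn [-286.7   -1.7  173. ]
```

View pics/t20c.png

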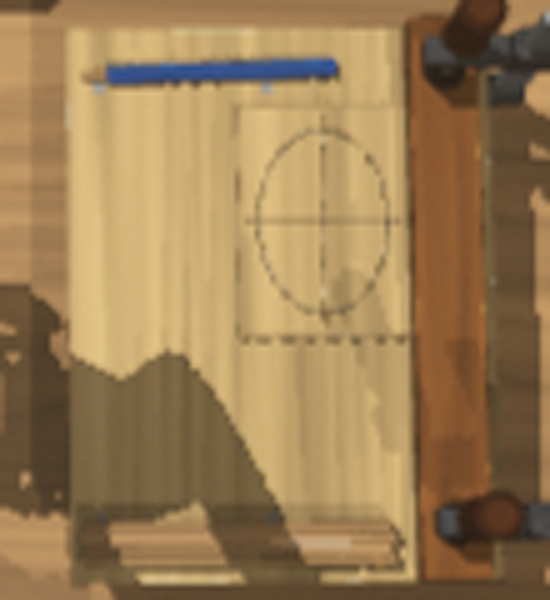

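View pics/s20c.png

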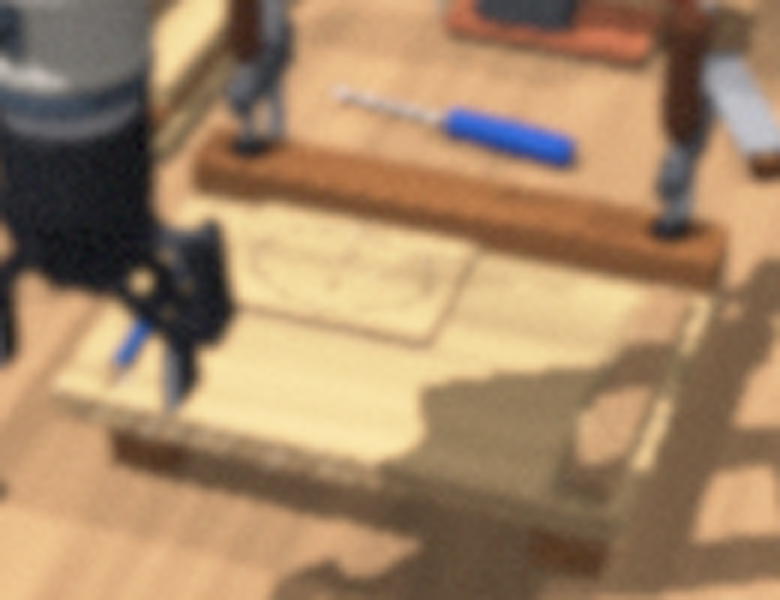

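Run:
```python
from s2 import *
d=optics.get_image("top"); g=cv2.cvtColor(d['img'],cv2.COLOR_RGB2GRAY).astype(float)
print("centre",plane(d,290+322/5-.4,155+222/5-.4,90).round(1))
def line(c0,r0,r1,w=3,h=90,f=None):
    P=[]
    for r in range(r0,r1):
        s=g[r,c0-w:c0+w+1]; k=np.clip(np.median(s)-s-3,0,None)
        if k.sum()>4: P.append(plane(d,c0-w+(k*np.arange(len(k))).sum()/k.sum(),r,h)[:2])
    P=np.array(P,np.float32); v=cv2.fitLine(P,cv2.DIST_HUBER,0,.01,.01).ravel(); print(c0,len(P),np.degrees(np.arctan(v[1]/v[0])).round(2),"y@590",(v[3]+(590-v[2])*v[1]/v[0]).round(1))
line(354,180,217); line(338,177,222)
# fence front top edge by hue/brightness step
P=[]
for r in range(165,265):
    row=d['img'][r,366:380].astype(float); s=row[:,1]  # green drops at fence
    e=np.diff(s); k=np.clip(-e,0,None); k[k<k.max()*.3]=0
    if k.max()>15: P.append(plane(d,366+.5+(k*np.arange(len(k))).sum()/k.sum(),r,114)[:2])
P=np.array(P,np.float32); v=cv2.fitLine(P,cv2.DIST_HUBER,0,.01,.01).ravel(); print("fence",len(P),np.degrees(np.arctan(v[1]/v[0])),v[3]+(590-v[2])*v[1]/v[0])
```

```text
centre [588.1 -98.2  90. ]
354 33 1.47 y@590 -99.8
338 45 2.98 y@590 -43.3
fence 100 1.7851317 -149.34303
```

Request:
{"name": "arm_command", "arguments": {
  "deltas": [
    [1,[-40,0,0],[0.005,-0.013,-0.004]],
    [1,[-55,2,0],[0,0,0]],
    [1,[-55,2,20],[0,0,0]],
    [1,[-55,2,40],[0,0,0]],
    [1,[-40,0,45],[0,0,0]],
    [1,[-25,0,35],[0,0,0]],
    [1,[0,0,15],[0,0,0]],
    [1,[0,0,0],[0,0,0]]
  ]
}}

```text
t: 41.7
ee_pos: [587.7, -20.3, 128.3]
eef_rot: [0.001, 0.702, 0.713, -0.001]
ft_force: [-0.3, 0.4, 0.1]
gripper_width: 0.0
```

Run:
```python
from s2 import *
go([588,-12,106.5],down())
```

```text
t 41.7 pos [587.7 -20.3 128.3] q [-0.053  0.533  1.788 -0.005  0.821 -0.065] F [-0.3  0.4  0.1] w 0.0
 shift(tool) [ 8.3  0.5 21.8]  turn(tool) [-0.001  0.004 -0.018]  shift after turn [ 8.2  0.6 21.8]
```

Request:
{"name": "arm_command", "arguments": {
  "deltas": [
    [1,[5,0,8],[0,0.004,-0.018]],
    [1,[0,0,7],[0,0,0]],
    [1,[0,0,4],[0,0,0]],
    [1,[0,0,0],[0,0,0]]
  ]
}}

```text
t: 42.2
ee_pos: [589.5, -12.7, 111.2]
eef_rot: [0.001, 0.694, 0.72, 0.002]
ft_force: [0.1, 0.7, 0.4]
gripper_width: 0.4
```

Request:
{"name": "arm_command", "arguments": {
  "deltas": [
    [1,[0,0,1.5],[0,0,0]],
    [1,[0,0,0],[0,0,0]]
  ]
}}

```text
t: 42.45
ee_pos: [589.9, -12.4, 110.1]
eef_rot: [0.002, 0.693, 0.72, 0.002]
ft_force: [-0.3, 0.0, 0.3]
gripper_width: -0.1
```

Request:
{"name": "arm_command", "arguments": {
  "deltas": [
    [1,[0,-1,2.5],[0,0,0]],
    [1,[0,0,1.5],[0,0,0]],
    [1,[0,0,0],[0,0,0]]
  ]
}}

```text
t: 42.82
ee_pos: [588.9, -12.6, 105.9]
eef_rot: [0.002, 0.694, 0.72, 0.002]
ft_force: [1.1, 0.3, -0.1]
gripper_width: 0.1
```

Request:
{"name": "arm_command", "arguments": {
  "deltas": [
    [1,[-8,0,0],[0,0,0]],
    [1,[-6,0,0],[0,0,0]],
    [1,[-3,0,0],[0,0,0]],
    [1,[0,0,0],[0,0,0]]
  ]
}}

```text
t: 43.32
ee_pos: [589.7, -31.3, 106.0]
eef_rot: [0.002, 0.694, 0.72, 0.002]
ft_force: [-0.2, 1.4, 0.2]
gripper_width: -0.3
```

Request:
{"name": "arm_command", "arguments": {
  "deltas": [
    [1,[-1.5,0,0],[0,0,0]],
    [1,[-1,0,0],[0,0,0]]
  ]
}}

```text
t: 43.58
ee_pos: [589.7, -33.4, 106.0]
eef_rot: [0.002, 0.694, 0.72, 0.002]
ft_force: [-0.8, 5.3, 0.0]
gripper_width: -0.2
```

Request:
{"name": "arm_command", "arguments": {
  "deltas": [
    [1,[-1.5,0,0],[0,0,0]],
    [1,[-1.5,0,0],[0,0,0]]
  ]
}}

```text
t: 43.82
ee_pos: [589.8, -33.8, 106.2]
eef_rot: [0.0, 0.694, 0.72, 0.004]
ft_force: [0.2, 9.0, 1.2]
gripper_width: -0.2
```

Request:
{"name": "arm_command", "arguments": {
  "deltas": [
    [1,[-2,0,0],[0,0,0]],
    [1,[-2,0,0],[0,0,0]]
  ]
}}

```text
t: 44.08
ee_pos: [589.8, -34.0, 106.3]
eef_rot: [-0.002, 0.694, 0.719, 0.005]
ft_force: [-0.4, 11.0, 1.2]
gripper_width: -0.2
```

Request:
{"name": "arm_command", "arguments": {
  "deltas": [
    [1,[4,0,0],[0,0,0]],
    [1,[12,0,0],[0,0,0]],
    [1,[8,0,-20],[0,0,0]],
    [1,[20,0,-40],[0,0,0]],
    [1,[45,0,-50],[0,0,0]],
    [1,[55,0,-50],[0,0,0]],
    [1,[58,0,-30],[0,0,0]],
    [1,[58,0,0],[0,0,0]],
    [1,[50,0,0],[0,0,0]],
    [1,[0,0,0],[0,0,0]]
  ]
}}

```text
t: 45.32
ee_pos: [578.5, 268.6, 302.0]
eef_rot: [0.001, 0.694, 0.72, 0.011]
ft_force: [0.2, -0.4, 0.7]
gripper_width: 0.2
```

Run:
```python
from s2 import *
go([584,-20,110],down())
d=optics.get_image("top"); cv2.imwrite('pics/t22.png',d['img'][:,:,::-1]); cv2.imwrite('pics/t22c.png',cv2.resize(d['img'][155:275,290:400],None,fx=5,fy=5,interpolation=cv2.INTER_CUBIC)[:,:,::-1])
s=optics.get_image("side"); cv2.imwrite('pics/s22c.png',cv2.resize(s['img'][150:250,270:400],None,fx=6,fy=6,interpolation=cv2.INTER_CUBIC)[:,:,::-1])
X=cloud(d)
for (x,y) in ((530,-140),(530,-100),(530,-60),(588,-140),(588,-60),(645,-140),(645,-100),(645,-60)):
    u,v=proj(d,np.array([x,y,90.])).round().astype(int); print((x,y),np.nanmedian(X[v-2:v+3,u-2:u+3,2]).round(1))
```

```text
t 45.33 pos [578.5 268.6 302. ] q [0.413 0.382 1.567 0.006 1.172 0.375] F [ 0.2 -0.4  0.7] w 0.2
 shift(tool) [-291.1   -8.   188.1]  turn(tool) [ 0.017 -0.013  0.003]  shift after turn [-288.6   -4.   192. ]
(530, -140) 90.6
(530, -100) 90.4
(530, -60) 91.6
(588, -140) 90.3
(588, -60) 88.8
(645, -140) 90.6
(645, -100) 89.8
(645, -60) 90.1
```

View pics/t22.png

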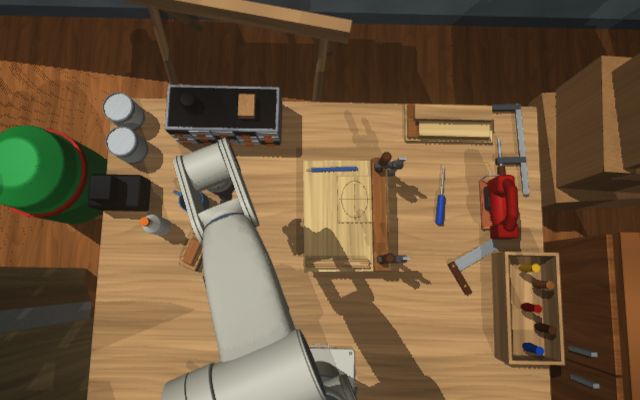

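View pics/t22c.png

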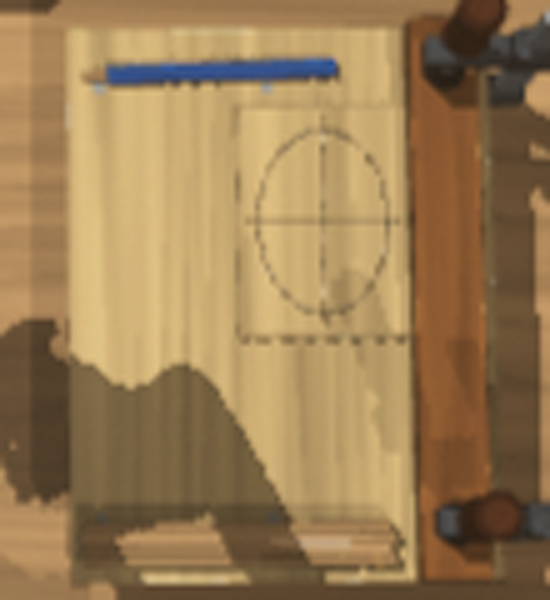

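View pics/s22c.png

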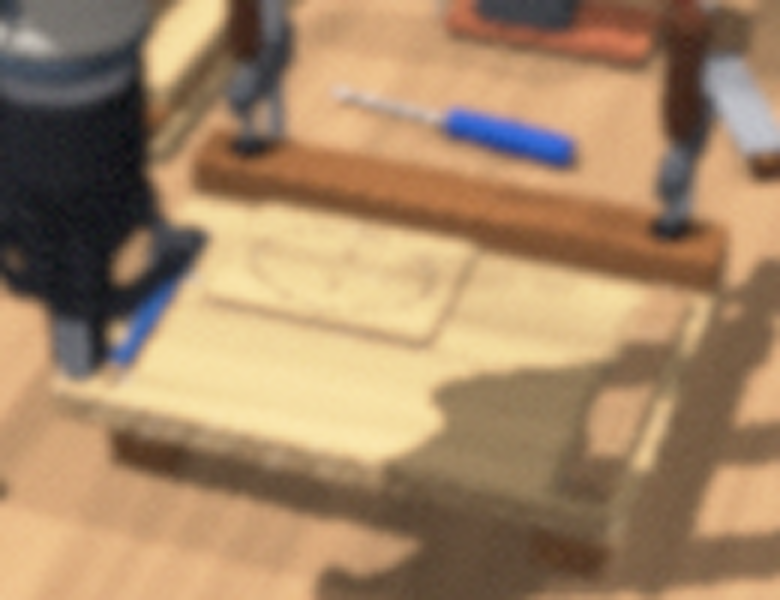

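The oval faces up, and the panel lies flat (top at about 90 mm) against the fence, fully on the deck. The pencil and rule are where they were, and the gripper touches nothing, so I'm handing in.

```bash
python3 -c "
from cell import manip
print(manip.close_job())"
```

```text
the job is handed in; nothing more can be done
None
```

The panel is turned over, white face down and oval up. It lies flat on the deck with a long side against the fence, and I handed the job in at about 45 s of the 72 s.

**What I did**
- I slid the panel flat about 45 mm out over the free edge, gripped the overhanging side and lifted it.
- I rolled it half over in the air, laid it back on the edge with the fingers loosened gradually, and pushed it home with two fingers. A last push at mid-length finished against the fence at about 11 N.
- Before pushing it home I nudged it about 12 mm away from the pencil.

**What went wrong:** The first push home rode over the panel with the fingertips too high. It did not move the panel, so I backed off and repeated it lower.

**Last checks**
- **Flatness:** the depth readings on the panel's upper face were 89–92 mm against 90 mm expected.
- **Position:** its centre measured about 54 mm from the fence foot, against 55 mm if flush.
- **Flushness:** this rests mainly on the push coming to a firm stop. The picture line fits disagreed with each other by about 1.5° (1.5° and 3.0° for the panel, 1.8° for the fence), too coarse to confirm it.
- **Other things:** the pencil and rule look unmoved, and no force reading at the end of a move exceeded about 15 N. The mug and sanding block were partly hidden by the arm in the last picture; the arm was planned to pass clear of them.

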